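Dip the oil of the workshop compressor

ROBOT

A 7-joint arm with a two-finger parallel gripper is mounted at the origin on the work surface. World frame = base frame: x ahead of the robot, y to its left, z up, the work surface at z = 0. Lengths are in m, angles in rad, forces in N, time in s.
With the tool pointing down it reaches from about 0.4 to 0.85 m from the base axis. Payload 4.5 kg.
Tool frame: the origin (TCP) lies on the centre line of the jaws, within the pads' length; the fingertips stand 14 mm ahead of it and the grasp point (between the pads) lies 5 mm behind it (r.tcp_to_tips is the z of the fingertips in the tool frame, in m); z points along the fingers, y is the direction in which the jaws open and shut (so a half turn about z gives the same grasp; the last joint's range is limited). The gripper opens to 88 mm and grips with 3 to 60 N. Pads are 18 mm wide; open, the fingers measure 123 mm over their backs; the gripper's body (75 mm by 187 mm) begins 45 mm behind the grasp point.
Start: joints at [0.034, 0.689, -0.195, 1.565, 0.157, 0.902, -0.215], TCP at [0.625, 0, 0.253] pointing down, gripper open.
Joint ranges: [-3.01, 3.01], [-0.46, 2.08], [-1.47, 1.51], [0.13, 2.56], [-1, 4.14], [0.04, 2.09], [-2.66, 2.66]. Speed limits (rad/s): [2.57, 2.57, 3.14, 3.14, 3.14, 3.14, 3.14].

INTERFACE

Orientations are given as a unit quaternion [x, y, z, w].
In Python, from plant import r, viewer gives the robot as it stands.
- The arm moves only by the shell command python3 -m inch 'ROWS' [FORCE]. ROWS is JSON, a list of rows, each a list of 3 entries, a list of its own where there are three numbers: the closure, from 0 (fully open) to 1 (shut), then the shift along the tool's x, y, z in cm, then the turn about the tool's z in degrees. In form: [[fingers, [x, y, z], yaw], ...]. A call has 1 to 20 rows; each row is the pose to reach, as a shift and turn from the pose commanded when the call began, along the tool's axes at that moment; what a row does not reach only later rows make up. A row lasts 1/10 s, in which the tool goes at most 50 mm and 8.59 degrees, less where a joint would pass 70% of its speed; a pose out of reach is approached as far as the arm can. A call with a gripper value outside its range is refused whole. The fingers move at their own pace and stop on an object; FORCE is the grip in N (left out, the last holds). Time passes only in rows, so rows that repeat a pose let the fingers close. It gives the time, the measured TCP pose, the force and the opening at its end, in the units of the state.
- r.get_state(): the state, without advancing time (a new reading comes with each control period).
- viewer.snapshot(name): name is "scene" or "side" or "wrist"; returns the picture (384x512x3 uint8, red, green, blue); there is no depth.
- viewer.camera_params(name): a dict with "intrinsics" (3x3 intrinsics, pixels), "world_to_cam" (4x4, takes a point from world to camera coordinates). Camera axes: x right, y up, looking along -z (the intrinsics and any distortion apply to the point x, -y, -z); pixel columns grow to the right and rows downward; lengths in m; the calibration is good to about 2 mm. A picture is of the moment at which its call begins: read the wrist's pose just before it. camera_params takes no time and is no camera call; for the wrist camera it gives the pose at the moment of the call.
- r.finish_job(): hands the job in, once; it reports no verdict.
Trained networks look in the newest picture that a camera, given by its name, has taken for a name from the list of things; names that differ only in an ending like _2 or _b are one class to them, and where a whole thing is asked for, a point or a joint stands for the part that bears it (a point fixed in the world has none). Each returns a list of dicts, best first, with "p" (0 to 1); they miss things now and then, are a little off and sometimes report something else, mostly with a low value. They report only what shows in the picture. A call takes as long as a camera call.
- viewer.outline_of(camera, name): "pixels" (384x512 bool, what is visible of it) and "bbox" ([left, top, width, height] in pixels, round what is visible of it).
The state is a dict: "clock": time; "q": joint angles; "qd": joint speeds; "joint_torque": joint torques, N m; "tool_pos": TCP position; "eef_rot": TCP orientation; "contact_force": force on the tool from outside, world axes, zero at the start; "moment": the same for the moment, N m; "opening": opening from 0.0 (shut) to 1.0 (fully open).
Only numpy, scipy, OpenCV 4.12 (cv2) and the standard library are available. Lean on these libraries where they do the work, as an engineer would, in place of code of your own. Each camera call takes 0.05 s, during which the arm holds its last target.

TASK

The compressor's oil has just been topped up. While it runs down into the crankcase, hang the empty steel oil measure by its handle on the free hook of the hanger and let go of it; then take the dipstick lying across the drip tray, push it gently down the compressor's slanted guide tube until its collar stops on the rim, draw it right out again, and hold it level and still with its tip over the drip tray, a good hand's breadth or more above the tray, for reading. Finish while still holding the dipstick like that, touching nothing else with it, and leave the other things on the bench where they are.

Things in the scene. Friction and masses are not known exactly. Their poses are not given: they have to be found in the camera images.
- measure_center (a point): Centre (half-way up, 45 mm) of the oil measure: open round plain steel jug, 62 mm across, 90 mm tall, wall 3 mm, about 0.17 kg, upright on the bench; z up its axis. Its D-handle stands out along its +y in the y-z plane: 8 mm round bar, upper bar 33 mm above this point, lower bar 21 mm below, outer upright 63 mm from the axis.
- measure_eye (a point): Middle of the opening inside the measure's handle (45 mm from the jug's axis along its +y, 6 mm above half height), same axes as the jug. The opening is 28 mm wide (y) and 46 mm tall (z); a hook passes through it along x. Hung up and let go, the jug swings down and hangs askew below the hook.
- hook (a point): Free hook of the hanger: level round steel bar, 9 mm thick, on a post (18 mm square, 232 mm high, fixed). This point: on the bar's centre line, 80 mm from the post's centre, 220 mm above the bench. x points along the bar to the post; the free end is at x = -45 mm, turned up 12 mm; z up. The shorter arm behind the post holds a funnel.
- dipstick_grip (a point): On the black flat-sided handle (85 mm long, 16 mm wide in y, 12 mm thick in z) of the dipstick, a gauge rod 231 mm long, about 0.09 kg, lying across the drip tray's rims, handle sticking out past one rim 41 mm above the bench. x runs along the rod to the tip. Collar's front face 55 mm ahead of this point, tip 195 mm; handle ends 36 mm behind.
- dipstick_collar (a point): Centre of the front face of the dipstick's collar (a steel disc 32 mm across, 6 mm thick); x points along the rod to the tip. Ahead of it the round steel rod is 8 mm thick and 140 mm long; behind it is the handle.
- dipstick_tip (a point): The tip of the dipstick rod, 140 mm ahead of the collar's front face, x along the rod, outward.
- tube_mouth (a point): Centre of the mouth of the compressor's guide tube, 155 mm above the bench; z runs out of the bore (the rod goes in along -z). Steel tube slanted 40 degrees above horizontal, 110 mm long, 26 mm thick, rim 34 mm, bore 18 mm, room for the whole rod. Fixed. The finned cylinder (102 mm thick, 241 mm high) stands 168 mm behind the mouth.
- tray: The drip tray: a steel tray 180 mm (x) by 120 mm (y), 35 mm tall, walls 4 mm, fixed to the bench. The origin is the centre of its underside. The dipstick lies across it, roughly along its y axis, with the tip towards its -y.
- spanner: Bystander: a steel open-ended spanner about 170 mm long lying on the bench; to be left alone.
- tin: Bystander: an open steel tin without a handle, 66 mm across, 75 mm tall; origin under its centre; to be left alone.

How it is judged:
On the way, in this order (a step that is already met when the one before it is completed fails the run):
1. the oil measure hangs by its handle on the free hook, let go (x of measure_eye in the frame of hook between -0.04 and 0.07 m and y of measure_eye in the frame of hook between -0.035 and 0.035 m and z of measure_eye in the frame of hook between -0.035 and 0.01 m and contact force between measure and hanger above 0.3 N and contact force between measure and the arm below 0.05 N and contact force between measure and the fingers below 0.05 N and height (world z) of measure_center above 0.1 m), for 0.3 s.
2. the dipstick is home in the guide tube, its collar stopped on the rim (z of dipstick_collar in the frame of tube_mouth below 0.003 m and distance between dipstick_collar and tube_mouth below 0.01 m and angle between the x axis of dipstick_collar and the z axis of tube_mouth, either way round below 0.12 rad), for 0.1 s.
At the end, for the whole second after the job is handed in: The measure hangs still by its handle on the free hook, let go. The gripper holds the dipstick still, level within about 8 degrees, drawn right out and touching nothing else, its tip over the drip tray (within its outline) and at least 80 mm above the rim (all of step 1 and linear speed of measure below 0.08 m/s and angle between dipstick_tip's own x axis and vertical between 1.42 and 1.72 rad and x of dipstick_tip in the frame of tray between -0.095 and 0.095 m and y of dipstick_tip in the frame of tray between -0.065 and 0.065 m and height (world z) of each of dipstick_tip, dipstick_grip above 0.115 m and contact force between dipstick and the fingers above 1 N and contact force between dipstick and compressor below 0.05 N and contact force between dipstick and measure below 0.05 N and contact force between dipstick and hanger below 0.05 N and contact force between dipstick and oil_bottle below 0.05 N and contact force between dipstick and spray_can below 0.05 N and linear speed of dipstick below 0.04 m/s and angular speed of dipstick below 0.3 rad/s); the arm keeps its last pose, push and grip.
It fails at once if the dipstick is forced hard against the compressor (over 45 N) (contact force between dipstick and compressor above 45 N).
It fails at once if one of the other things on the bench is moved by more than 30 mm (distance of any of spanner, tin, screwdriver, brush, oil_bottle, spray_can, filter_box, grease_tub from where it was at the start of the episode above 0.03 m).
It also fails if it takes over 61 s, if anything falls off the work surface, if the arm or the gripper's body presses on something with over 40 N, if the wrist force passes 120 N, or if a joint passes its speed limit or range.

## Working session

There is one attempt and no reset: what is moved stays moved. The work goes in short steps, Python scripts to look and compute and a shell command to move; the robot and the scene stay as the last step left them, time stands still between calls to the robot, and variables do not carry over. Pictures are saved under pics/ and viewed, and the job is handed in when it is done.

```bash
ls; mkdir -p pics; python3 - <<'E'
from plant import r, viewer
import cv2, numpy as np
s=r.get_state()
print({k:np.round(v,4).tolist() for k,v in s.items()}, r.tcp_to_tips)
for n in ["scene","side","wrist"]:
    p=viewer.camera_params(n); print(n,np.round(p["intrinsics"],1).tolist(),np.round(p["world_to_cam"],4).tolist(),[k for k in p])
    im=viewer.snapshot(n); cv2.imwrite(f"pics/{n}0.png",cv2.cvtColor(im,cv2.COLOR_RGB2BGR))
print(r.get_state()["clock"])
E
```

```text
pics
{'clock': 0.0, 'q': [0.0338, 0.69, -0.1945, 1.5663, 0.1573, 0.9025, -0.2151], 'qd': [0.0018, -0.0015, 0.0004, 0.0021, 0.001, 0.0004, -0.0021], 'joint_torque': [0.0003, -52.7572, -1.2669, -15.3434, -0.0526, 0.0066, 0.0002], 'tool_pos': [0.6244, -0.0001, 0.2519], 'eef_rot': [0.7071, 0.7071, -0.0007, -0.0006], 'contact_force': [-0.8305, -1.1553, -0.6436], 'moment': [0.0242, 0.0229, -0.0248], 'opening': 0.9968} 0.014
scene [[495.8, 0.0, 252.5], [0.0, 495.8, 191.9], [0.0, 0.0, 1.0]] [[0.5628, 0.8263, 0.0215, -0.4154], [-0.5725, 0.3709, 0.7312, 0.1744], [0.5963, -0.4238, 0.6818, -1.496], [0.0, 0.0, 0.0, 1.0]] ['intrinsics', 'world_to_cam']
side [[444.8, 0.0, 249.7], [0.0, 444.8, 199.8], [0.0, 0.0, 1.0]] [[0.9828, -0.1836, -0.0176, -0.5289], [0.1453, 0.7121, 0.6869, -0.24], [-0.1136, -0.6777, 0.7265, -0.995], [0.0, 0.0, 0.0, 1.0]] ['intrinsics', 'world_to_cam']
wrist [[279.2, 0.0, 254.9], [0.0, 279.2, 194.8], [0.0, 0.0, 1.0]] [[1.0, 0.0007, -0.0018, -0.6245], [-0.0012, 0.9562, -0.2927, 0.0394], [0.0015, 0.2927, 0.9562, -0.3914], [0.0, 0.0, 0.0, 1.0]] ['intrinsics', 'world_to_cam']
0.15
```

View pics/scene0.png

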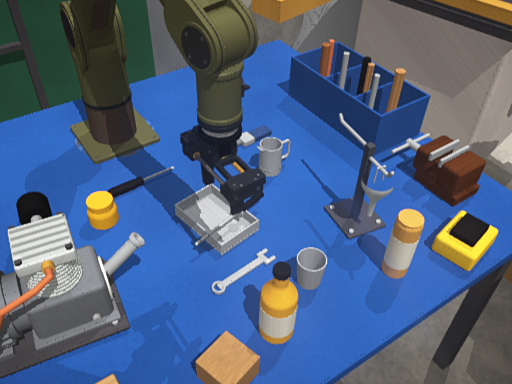

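View pics/side0.png

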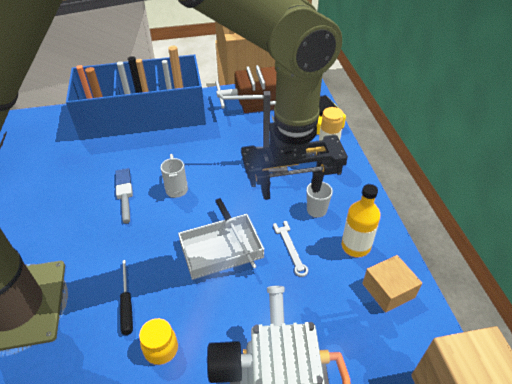

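View pics/wrist0.png

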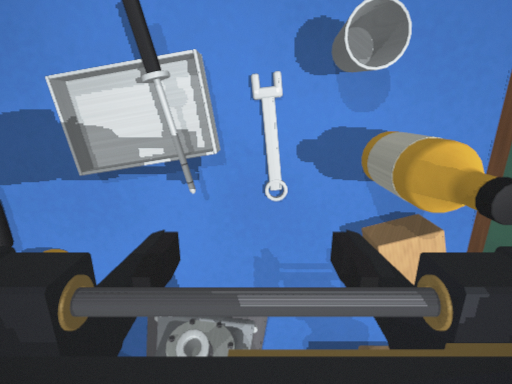

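```bash
cat > h.py <<'E'
import numpy as np, cv2
from plant import r, viewer
def proj(p,X):
    X=np.atleast_2d(X); c=(p["world_to_cam"]@np.c_[X,np.ones(len(X))].T)[:3]
    K=p["intrinsics"]; u=K@np.array([c[0],-c[1],-c[2]]); return (u[:2]/u[2]).T
def ray(p,uv):
    K=np.array(p["intrinsics"]); T=np.array(p["world_to_cam"]); R=T[:3,:3]
    d=np.linalg.inv(K)@np.array([uv[0],uv[1],1.]); d=np.array([d[0],-d[1],-d[2]])
    return -R.T@T[:3,3], (R.T@d)/np.linalg.norm(d)
def onz(p,uv,z):
    o,d=ray(p,uv); return o+d*(z-o[2])/d[2]
def tri(obs):
    A=np.zeros((3,3));b=np.zeros(3);L=[]
    for p,uv in obs:
        o,d=ray(p,uv);M=np.eye(3)-np.outer(d,d);A+=M;b+=M@o;L.append((o,d))
    X=np.linalg.solve(A,b); return X,[round(float(np.linalg.norm((np.eye(3)-np.outer(d,d))@(X-o)))*1000,1) for o,d in L]
def crop(src,box,k,dst):
    im=cv2.imread(src); l,t,w,h=box; c=cv2.resize(im[t:t+h,l:l+w],None,fx=k,fy=k,interpolation=cv2.INTER_CUBIC)
    for i in range(0,w,10):
        cv2.line(c,(i*k,0),(i*k,4 if (l+i)%50 else 12),(0,255,255),1)
        if (l+i)%50==0: cv2.putText(c,str(l+i),(i*k,24),0,.4,(0,255,255),1)
    for i in range(0,h,10):
        cv2.line(c,(0,i*k),(4 if (t+i)%50 else 12,i*k),(0,255,255),1)
        if (t+i)%50==0: cv2.putText(c,str(t+i),(14,i*k+4),0,.4,(0,255,255),1)
    cv2.imwrite(dst,c)
E
python3 - <<'E'
from h import *
for cam in ["scene","side","wrist"]:
    for n in ["measure_center","hook","dipstick_grip","tray","tube_mouth"]:
        o=viewer.outline_of(cam,n)
        print(cam,n,[(round(x["p"],2),x["bbox"]) for x in o[:3]])
crop("pics/scene0.png",(170,100,240,150),3,"pics/sc_a.png")
crop("pics/side0.png",(90,80,200,190),3,"pics/si_a.png")
print(r.get_state()["clock"])
E
```

```text
scene measure_center [(0.79, [260.8, 134.5, 30.4, 41.9])]
scene hook [(0.88, [325.0, 111.5, 69.0, 126.0])]
scene dipstick_grip [(0.71, [196.8, 191.6, 66.8, 53.0]), (0.36, [173.5, 184.3, 84.0, 70.4])]
scene tray [(0.72, [175.1, 182.0, 80.7, 73.9])]
scene tube_mouth [(0.75, [103.1, 229.9, 43.2, 49.4])]
side measure_center [(0.69, [159.7, 152.9, 26.9, 45.0])]
side hook [(0.87, [219.4, 92.0, 69.3, 79.3])]
side dipstick_grip [(0.68, [215.3, 196.5, 37.8, 69.1])]
side tray [(0.81, [178.7, 216.7, 85.9, 63.9])]
side tube_mouth [(0.89, [264.4, 285.3, 24.4, 41.3]), (0.4, [308.3, 182.0, 24.8, 37.3]), (0.26, [213.9, 195.7, 43.4, 67.8])]
wrist measure_center []
wrist hook []
wrist dipstick_grip [(0.72, [123.1, 0.0, 72.1, 191.3])]
wrist tray [(0.9, [45.9, 49.1, 174.7, 124.9])]
wrist tube_mouth [(0.59, [175.9, 329.4, 35.1, 29.1])]
0.9
```

View pics/sc_a.png

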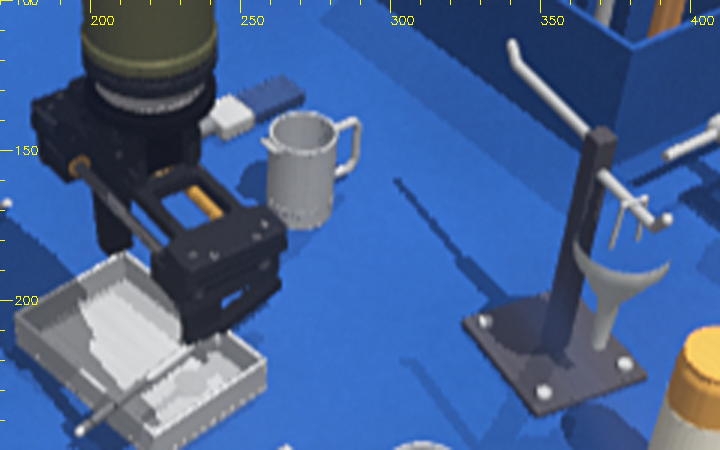

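View pics/si_a.png

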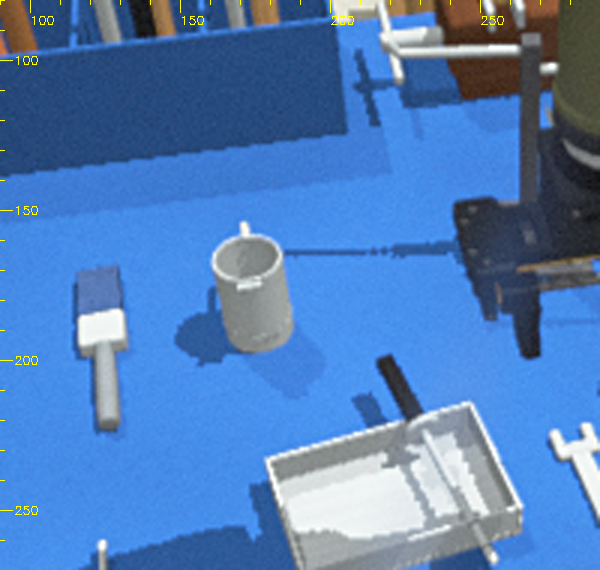

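```bash
python3 - <<'E'
from h import *
S=viewer.camera_params("scene");D=viewer.camera_params("side");W=viewer.camera_params("wrist")
def c(x,y,l,t): return (l+x/3,t+y/3)
sc=lambda x,y:c(x,y,170,100)
si=lambda x,y:c(x,y,90,80)
def T(n,a,b):
    X,e=tri([(S,a),(D,b)]);print(n,np.round(X,4),e)
T("rimcentre",sc(301,130),si(249,259))
T("handle outer top",sc(354,121),si(244,224))
T("posttop",sc(601,132),si(530,37))
T("hooktip",sc(512,42),si(386,36))
T("hook tip bend",sc(517,64),si(391,50))
T("bar at post",sc(588,130),si(522,50))
T("stick tip",sc(79,431),si(494,562))
T("tube mouth",(136.5,240),(276.5,289))
print("tip wrist",onz(W,(193,190),.035),onz(W,(193,190),.041))
# tray corners wrist
for uv in [(48,77),(200,50),(217,152),(81,174)]: print(np.round(onz(W,uv,.035),4))
# dipstick
for uv in [(137,0),(152,74),(193,190)]: print(np.round(onz(W,uv,.041),4))
E
```

```text
rimcentre [0.3889 0.2923 0.0938] [1.2, 1.2]
handle outer top [0.3871 0.3552 0.079 ] [0.6, 0.6]
posttop [0.6555 0.3667 0.2343] [0.0, 0.0]
hooktip [0.5338 0.3872 0.2379] [0.9, 0.9]
hook tip bend [0.538  0.393  0.2183] [1.9, 1.9]
bar at post [0.6465 0.3617 0.2291] [2.9, 2.9]
stick tip [ 0.5451 -0.0257  0.0385] [1.0, 1.0]
tube mouth [ 0.5621 -0.163   0.1543] [0.7, 0.7]
tip wrist [ 0.54465643 -0.02330627  0.035     ] [ 0.54604019 -0.02158156  0.041     ]
[0.3848 0.1133 0.035 ]
[0.5632 0.1417 0.035 ]
[0.5779 0.0263 0.035 ]
[ 0.4023 -0.002   0.035 ]
[0.5    0.1886 0.041 ]
[0.5082 0.1159 0.041 ]
[ 0.546  -0.0216  0.041 ]
```

```bash
python3 - <<'E'
from h import *
from scipy.optimize import minimize
ms={};P={}
for cam in ["scene","side"]:
    viewer.snapshot(cam)
    P[cam]=viewer.camera_params(cam); ms[cam]=viewer.outline_of(cam,"measure_center")[0]["pixels"]
t=np.linspace(0,2*np.pi,40)
def mask(p,v):
    cx,cy,yaw=v; pts=[]
    for z in (0,.09):
        pts.append(np.c_[cx+.031*np.cos(t),cy+.031*np.sin(t),0*t+z])
    k=8
    m=np.zeros((384*k,512*k),np.uint8)
    hull=cv2.convexHull((proj(p,np.vstack(pts))*k).astype(np.float32)); cv2.fillConvexPoly(m,hull.astype(np.int32),1)
    d=np.array([-np.sin(yaw),np.cos(yaw)])
    H=np.array([[cx+d[0]*a,cy+d[1]*a,z] for a,z in [(.03,.078),(.063,.078),(.063,.024),(.03,.024)]])
    q=(proj(p,H)*k).astype(np.int32); cv2.polylines(m,[q],False,1,int(k*3.4))
    return cv2.resize(m.astype(np.float32),(512,384),interpolation=cv2.INTER_AREA)
def cost(v): return sum(np.abs(mask(P[c],v)-ms[c])[100:220].sum() for c in P)
b=minimize(cost,[.389,.292,0],method="Nelder-Mead",options=dict(initial_simplex=[[.389,.292,0],[.394,.292,0],[.389,.298,0],[.389,.292,.3]],xatol=1e-4))
print(b.x,b.fun,[m.sum() for m in ms.values()])
E
python3 -m inch '[[0,[29.2,-23.5,0],0],[0,[29.2,-23.5,0],0],[0,[29.2,-23.5,0],0],[0,[29.2,-23.5,0],0],[0,[29.2,-23.5,0],0],[0,[29.2,-23.5,0],0],[0,[29.2,-23.5,0],0],[0,[29.2,-23.5,0],0],[0,[29.2,-23.5,0],0]]' 20
python3 - <<'E'
from h import *
for cam in ["scene","side","wrist"]:
    cv2.imwrite(f"pics/{cam}1.png",cv2.cvtColor(viewer.snapshot(cam),cv2.COLOR_RGB2BGR))
print(r.get_state()["clock"],r.get_state()["tool_pos"])
crop("pics/side1.png",(200,70,130,110),6,"pics/si_b.png")
crop("pics/scene1.png",(320,100,80,100),6,"pics/sc_b.png")
E
```

```text
[0.38651404 0.29745655 0.0097644 ] 156.875 [np.int64(883), np.int64(831)]
clock: 2.0
tool_pos: [0.3871, 0.2961, 0.2531]
eef_rot: [0.704, 0.71, 0.001, -0.001]
contact_force: [0.5, -0.7, 0.2]
opening: 0.998
2.15 [0.39090063 0.29099811 0.25275636]
```

View pics/si_b.png

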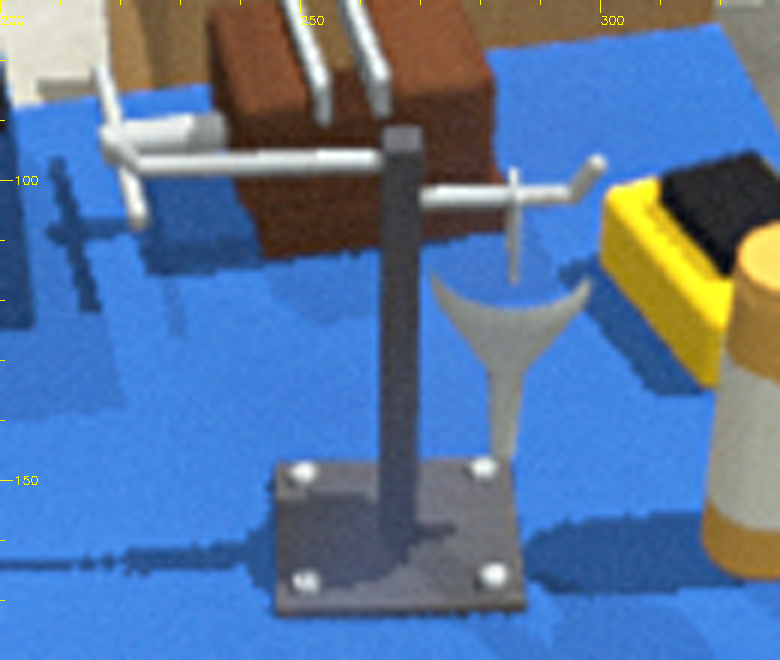

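View pics/sc_b.png

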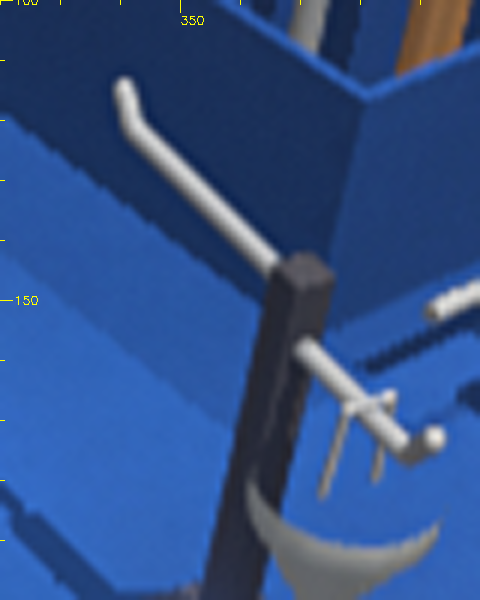

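View pics/wrist1.png

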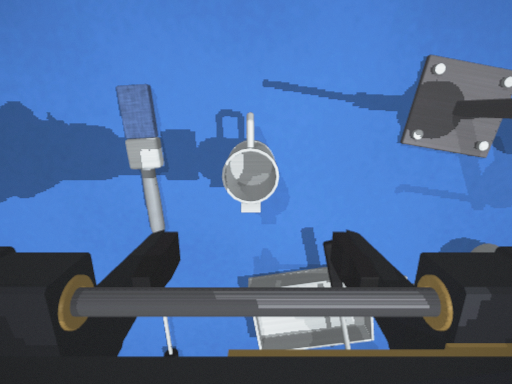

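View pics/side1.png

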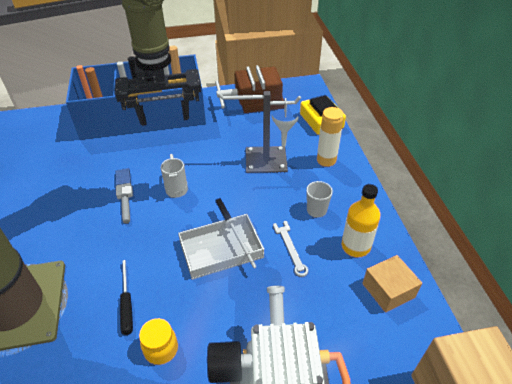

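View pics/scene1.png

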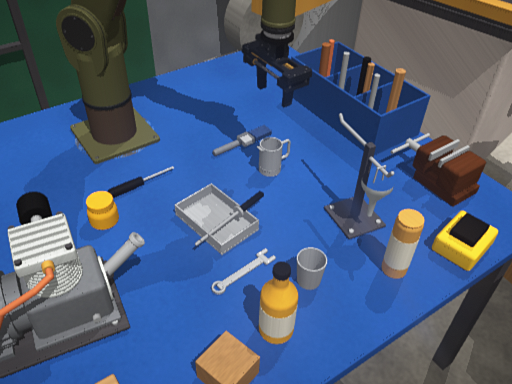

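```bash
python3 - <<'E'
from h import *
S=viewer.camera_params("scene");D=viewer.camera_params("side");W=viewer.camera_params("wrist")
print("rim wrist",onz(W,(250,175),.09), "handle outer top", onz(W,(250.5,114),.082))
B=[onz(W,u,.012) for u in [(440,69),(508,82),(417,134),(484,146)]]; print(np.round(B,4))
print("centre",np.mean(B,0),"yaws",[np.degrees(np.arctan2(*(B[j]-B[i])[1::-1])) for i,j in [(0,1),(2,3),(2,0),(3,1)]])
def T(n,a,b):
    X,e=tri([(S,a),(D,b)]);print(n,np.round(X,4),e);return X
g=lambda x,y:(320+x/6,100+y/6); h=lambda x,y:(200+x/6,70+y/6)
b=T("bend",g(132,130),h(128,158)); T("tip",g(123,88),h(105,133)); T("barpost",g(275,268),h(383,160)); p=T("posttop",g(305,270),h(402,138))
print("yaw",np.degrees(np.arctan2(*(p-b)[1::-1])), np.linalg.norm((p-b)[:2]))
T("rear bend",g(405,450),h(575,193))
E
```

```text
rim wrist [0.38618085 0.30026757 0.09      ] handle outer top [0.38695623 0.36362085 0.082     ]
[[0.6192 0.4155 0.012 ]
 [0.7068 0.4005 0.012 ]
 [0.6042 0.3371 0.012 ]
 [0.6959 0.3214 0.012 ]]
centre [0.65655674 0.36860822 0.012     ] yaws [np.float64(-9.68259955839579), np.float64(-9.725733673266513), np.float64(79.15661239642765), np.float64(82.14442407149919)]
bend [0.5405 0.3896 0.2206] [2.4, 2.4]
tip [0.5313 0.39   0.2347] [2.0, 2.0]
barpost [0.6467 0.3624 0.2269] [1.5, 1.5]
posttop [0.6566 0.3678 0.2316] [0.2, 0.2]
yaw -10.618379961198086 0.11809499159565476
rear bend [0.7307 0.352  0.2042] [0.7, 0.7]
```

```bash
python3 -m inch '[[0,[0.6,-0.4,3],0],[0,[0.6,-0.4,8],0],[0,[0.6,-0.4,12],0],[0,[0.6,-0.4,16],0],[0,[0.6,-0.4,19.8],0],[0,[0.6,-0.4,19.8],0],[0,[0.6,-0.4,19.8],0]]' 20
python3 - <<'E'
from h import *
for cam in ["wrist"]:
    cv2.imwrite(f"pics/{cam}2.png",cv2.cvtColor(viewer.snapshot(cam),cv2.COLOR_RGB2BGR))
s=r.get_state();print(s["clock"],s["tool_pos"],s["eef_rot"])
E
```

```text
clock: 2.85
tool_pos: [0.3869, 0.2967, 0.0549]
eef_rot: [0.708, 0.706, -0.001, 0.001]
contact_force: [-0.3, 0.8, 0.0]
opening: 0.999
2.9 [0.38738593 0.29749296 0.05595069] [7.07809435e-01 7.06402885e-01 7.64266339e-04 4.28288062e-04]
```

View pics/wrist2.png

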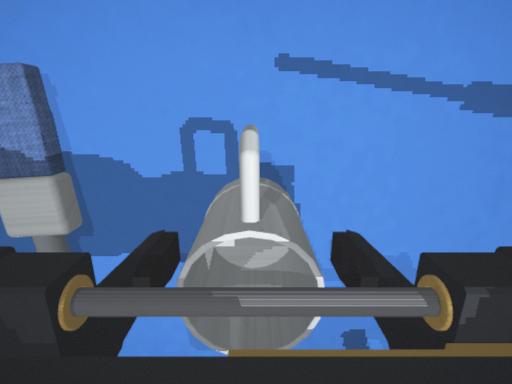

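```bash
python3 -m inch '[[1,[0,0,0],0],[1,[0,0,0],0],[1,[0,0,0],0],[1,[0,0,0],0],[1,[0,0,0],0]]' 20
python3 - <<'E'
from h import *
D=viewer.camera_params("side");S=viewer.camera_params("scene")
print(onz(D,(205,123),0),onz(D,(70,132),0),onz(S,(382,148),0))
s=r.get_state();print(s["clock"],s["tool_pos"],s["eef_rot"],s["opening"])
E
```

```text
clock: 3.4
tool_pos: [0.3862, 0.2983, 0.0556]
eef_rot: [0.707, 0.707, 0.001, 0.0]
contact_force: [-0.8, -0.7, 8.5]
opening: 0.681
[4.99634410e-01 5.86462040e-01 1.11022302e-16] [0.06835574 0.62897531 0.        ] [0.48835715 0.63602027 0.        ]
3.4 [0.38619787 0.29832601 0.05563778] [7.07028920e-01 7.07184336e-01 6.47641952e-04 3.88987446e-05] 0.6814693778974481
```

```bash
python3 -m inch '[[1,[0,0,-2],0],[1,[0,0,-6],0],[1,[0,0,-10],0],[1,[0,0,-14],0],[1,[0,0,-17.6],0],[1,[2,3,-17.6],4],[1,[4,7,-17.6],8],[1,[5.3,11,-17.6],10],[1,[5.3,11,-17.6],10],[1,[5.3,11,-17.6],10]]'
python3 - <<'E'
from h import *
for cam in ["scene","side","wrist"]:
    cv2.imwrite(f"pics/{cam}3.png",cv2.cvtColor(viewer.snapshot(cam),cv2.COLOR_RGB2BGR))
s=r.get_state();print(s["clock"],s["tool_pos"],s["eef_rot"],s["opening"],s["contact_force"])
crop("pics/side3.png",(190,60,130,110),6,"pics/si_c.png")
crop("pics/scene3.png",(290,80,110,100),6,"pics/sc_c.png")
E
```

```text
clock: 4.4
tool_pos: [0.4958, 0.3504, 0.23]
eef_rot: [0.766, 0.643, -0.001, 0.0]
contact_force: [-0.6, -0.4, -1.9]
opening: 0.684
4.55 [0.49434361 0.35048935 0.23041354] [ 7.65680298e-01  6.43220266e-01 -1.15600561e-03 -1.85045847e-04] 0.6858184519455328 [ 0.06949568 -0.51217763 -1.85714931]
```

View pics/si_c.png

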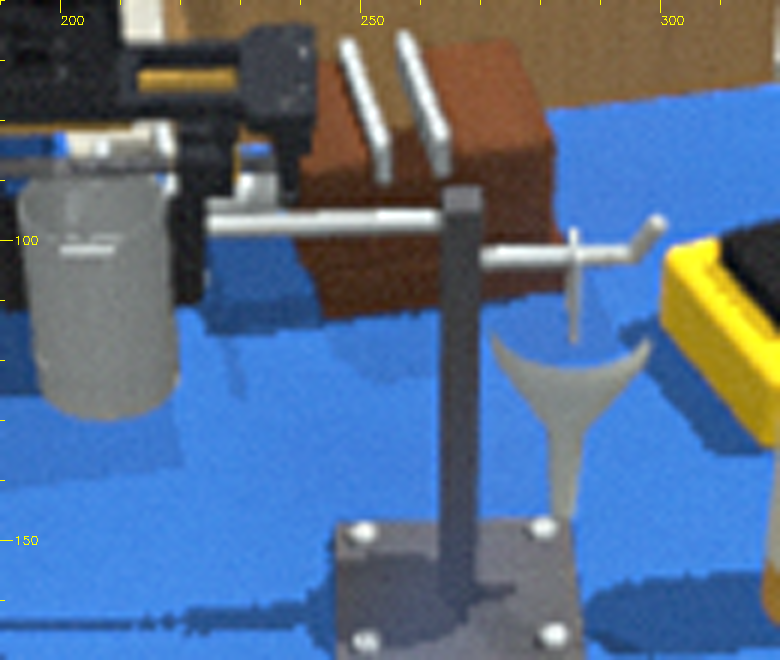

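View pics/sc_c.png

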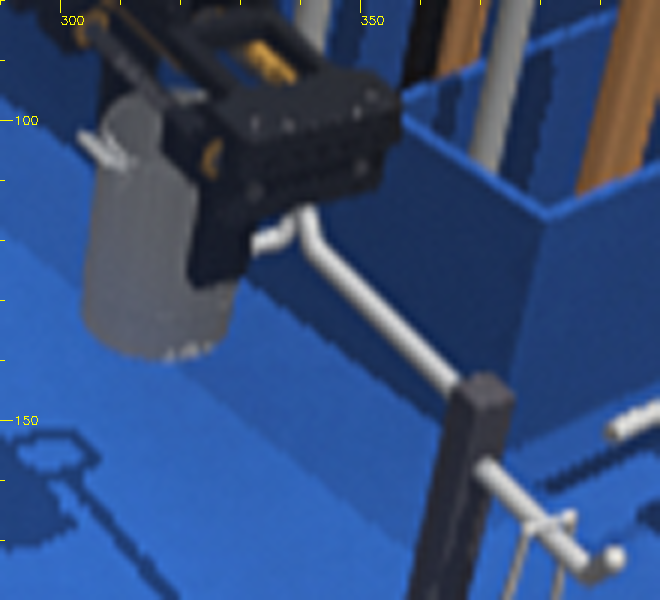

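View pics/wrist3.png

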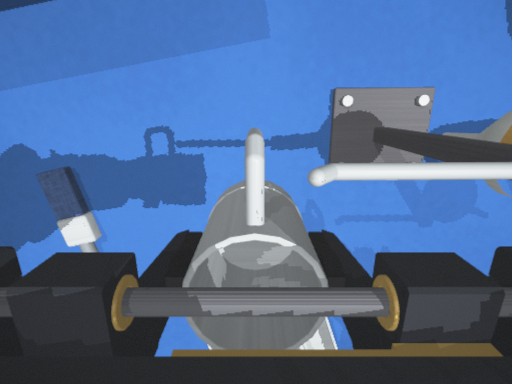

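```bash
python3 - <<'E'
from h import *
from scipy.spatial.transform import Rotation as Ro
s=r.get_state();W=viewer.camera_params("wrist")
R=Ro.from_quat(s["eef_rot"]).as_matrix();t=s["tool_pos"]
for uv,z in [((318,178),.2345),((345,173),.22),((500,171.5),.22)]:
    X=onz(W,uv,z); print(np.round(X,4),"tool mm",np.round(R.T@(X-t)*1000,1))
X=onz(W,(254,135),.2255+.027); print("handle outer top",np.round(R.T@(X-t)*1000,1))
X=onz(W,(255,270),.2255+.039); print("rim c",np.round(R.T@(X-t)*1000,1))
# tri bend/tip: post top
S=viewer.camera_params("scene");print(proj(S,[.578,.382,.22]),proj(S,[.5335,.39,.22]),proj(S,[.6477,.3696,.22]))
D=viewer.camera_params("side");print(proj(D,[.578,.382,.22]),proj(D,[.5335,.39,.22]),proj(D,[.6477,.3696,.22]))
E
```

```text
[0.5319 0.3911 0.2345] tool mm [46.5 30.  -4.2]
[0.5488 0.3873 0.22  ] tool mm [45.7 47.3 10.3]
[0.6285 0.3743 0.22  ] tool mm [ 46.6 128.   10.1]
handle outer top [ 68.   -0.2 -22.2]
rim c [ 15.7   0.2 -34.1]
[[350.67806287 129.71326475]] [[340.55677235 119.45365452]] [[367.66360961 146.86898714]]
[[236.31002452  97.34248155]] [[218.98149557  97.66999295]] [[263.46321078  96.80132368]]
```

```bash
python3 -m inch '[[1,[0,2,0],0],[1,[0,4,0],0],[1,[0,6,0],0],[1,[0,7,0],0],[1,[0,7,0],0],[1,[0,7,1],0],[1,[0,7,1.6],0],[1,[0,7,2.0],0],[1,[0,7,2.2],0],[1,[0,7,2.2],0]]'
python3 - <<'E'
from h import *
for cam in ["scene","side","wrist"]:
    cv2.imwrite(f"pics/{cam}4.png",cv2.cvtColor(viewer.snapshot(cam),cv2.COLOR_RGB2BGR))
s=r.get_state();print(s["clock"],s["tool_pos"],s["eef_rot"],s["opening"],s["contact_force"])
crop("pics/side4.png",(190,60,130,110),6,"pics/si_d.png")
E
```

```text
clock: 5.55
tool_pos: [0.5645, 0.3389, 0.2083]
eef_rot: [0.766, 0.643, -0.0, -0.0]
contact_force: [0.1, -0.0, -1.6]
opening: 0.681
5.7 [0.56507918 0.33902326 0.20898041] [7.66031242e-01 6.42803268e-01 3.05874778e-04 4.18709484e-05] 0.6873134230693293 [-0.30198212  0.4438891  -1.35027565]
```

View pics/si_d.png

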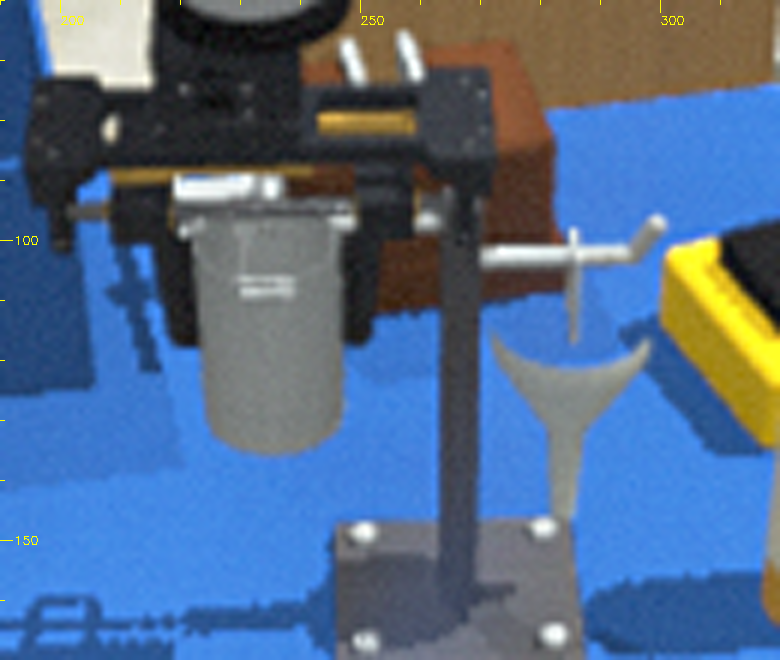

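View pics/wrist4.png

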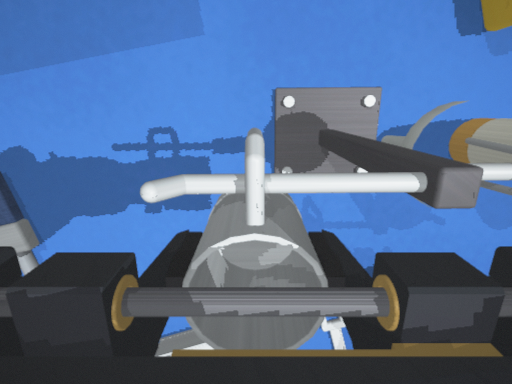

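```bash
python3 -m inch '[[1,[0,0,0.2],0],[1,[0,0,0.3],0],[1,[0,0,0.3],0]]'
python3 -m inch '[[0.25,[0,0,0],0],[0.15,[0,0,0],0],[0,[0,0,0],0],[0,[0,0,0],0],[0,[0,0,0],0],[0,[0,0,0],0]]'
python3 - <<'E'
from h import *
for cam in ["scene","side","wrist"]:
    cv2.imwrite(f"pics/{cam}5.png",cv2.cvtColor(viewer.snapshot(cam),cv2.COLOR_RGB2BGR))
s=r.get_state();print(s["clock"],s["tool_pos"],s["eef_rot"],s["opening"],s["contact_force"])
crop("pics/side5.png",(190,60,130,110),6,"pics/si_e.png")
E
```

```text
clock: 6.0
tool_pos: [0.5651, 0.339, 0.206]
eef_rot: [0.766, 0.643, 0.0, 0.0]
contact_force: [-0.6, -0.0, 0.6]
opening: 0.68
clock: 6.6
tool_pos: [0.5649, 0.3389, 0.2057]
eef_rot: [0.766, 0.643, 0.0, 0.0]
contact_force: [0.8, 1.3, 0.4]
opening: 0.997
6.75 [0.56493493 0.33888765 0.20573964] [7.66026016e-01 6.42809568e-01 3.72264175e-05 1.00284613e-05] 1.0046794677782813 [0.3322182  0.44139148 0.5173532 ]
```

View pics/si_e.png

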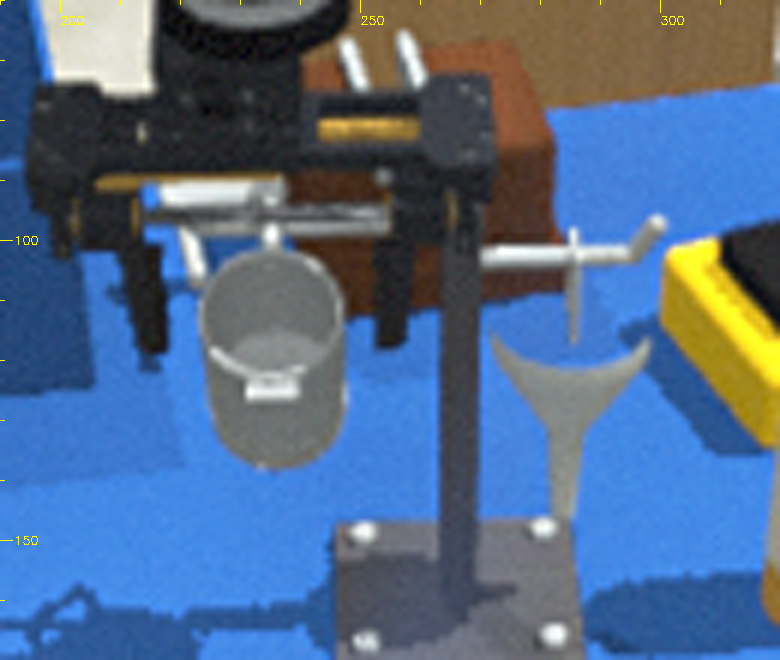

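View pics/wrist5.png

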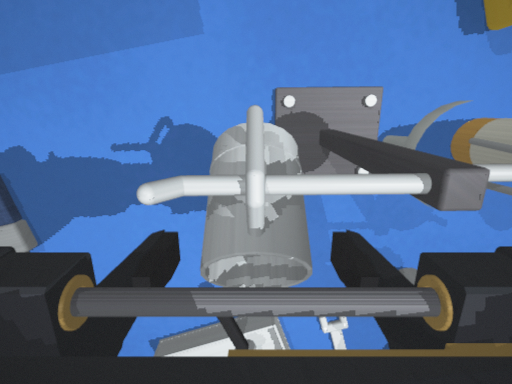

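```bash
python3 -m inch '[[0,[0,0,-3],0],[0,[0,0,-8],0],[0,[0,0,-10],0],[0,[-4,0,-10],0],[0,[-8,0,-10],0]]'
python3 - <<'E'
from h import *
for cam in ["scene","side"]:
    cv2.imwrite(f"pics/{cam}6.png",cv2.cvtColor(viewer.snapshot(cam),cv2.COLOR_RGB2BGR))
s=r.get_state();print(s["clock"],s["tool_pos"],s["eef_rot"])
crop("pics/side1.png",(170,190,100,100),6,"pics/si_f.png")
crop("pics/scene1.png",(165,175,110,90),6,"pics/sc_f.png")
crop("pics/side1.png",(195,275,130,105),6,"pics/si_g.png")
crop("pics/scene1.png",(5,180,150,120),5,"pics/sc_g.png")
E
```

```text
clock: 7.25
tool_pos: [0.551, 0.2606, 0.3066]
eef_rot: [0.765, 0.644, 0.001, 0.0]
contact_force: [0.8, -0.9, -0.6]
opening: 0.998
7.35 [0.55141882 0.25259601 0.30608658] [ 0.76859851  0.63972419 -0.00200442  0.00229611]
```

View pics/si_f.png

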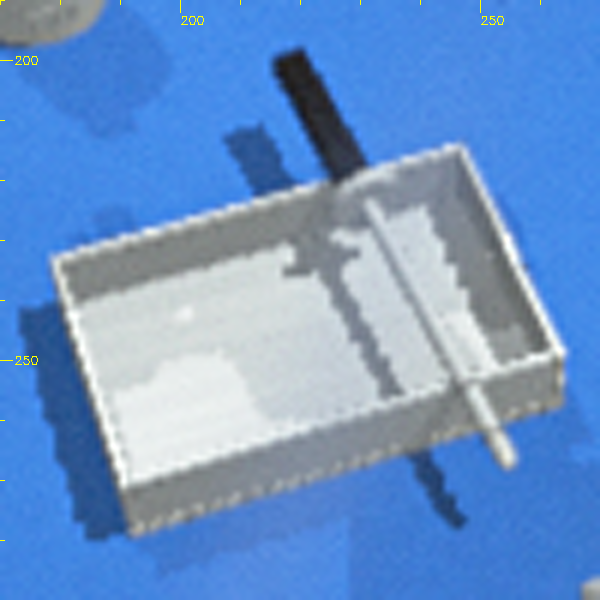

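View pics/sc_f.png

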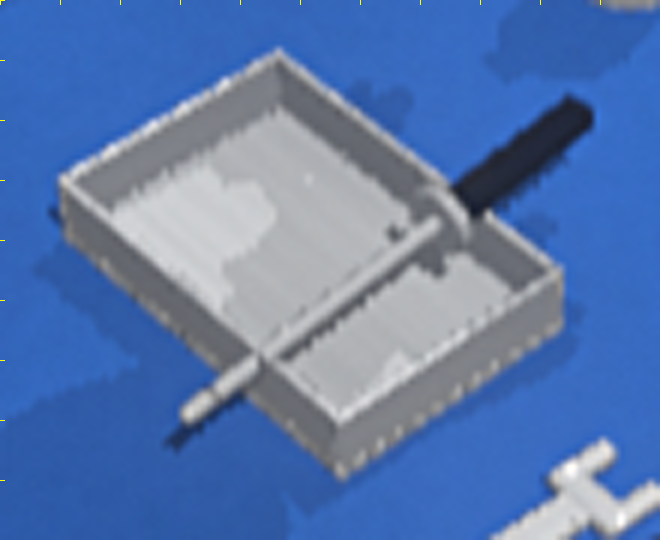

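View pics/si_g.png

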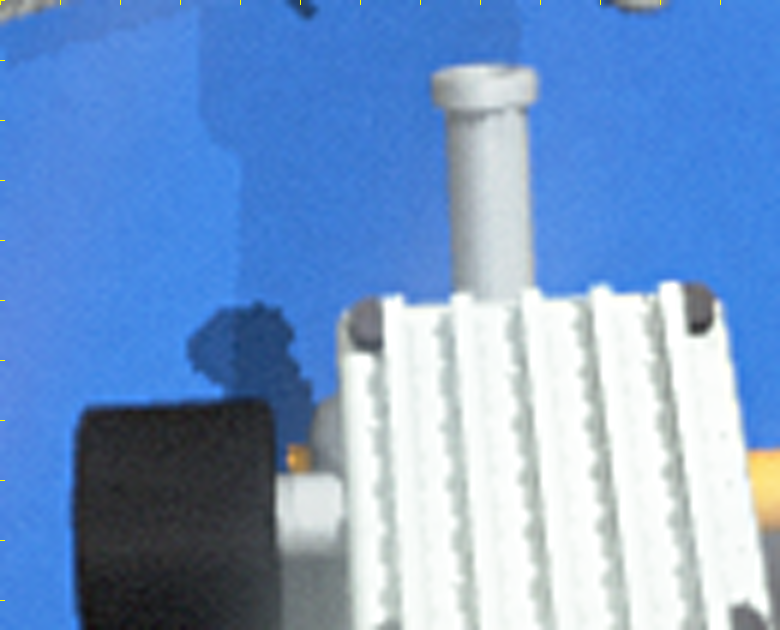

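View pics/sc_g.png

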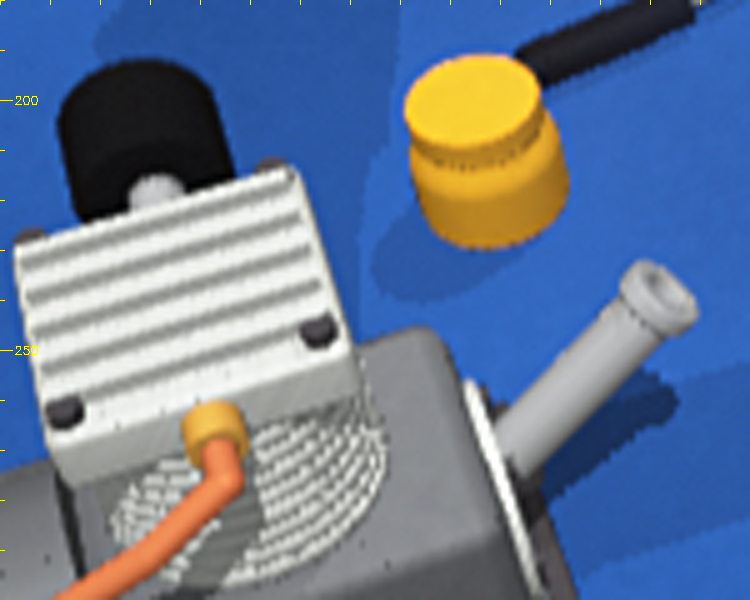

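View pics/side6.png

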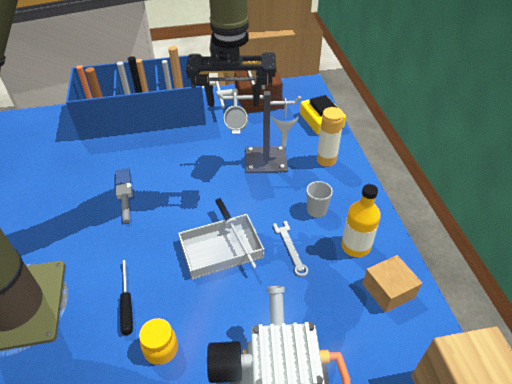

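```bash
python3 - <<'E'
from h import *
S=viewer.camera_params("scene");D=viewer.camera_params("side")
g=lambda x,y:(165+x/6,175+y/6); h=lambda x,y:(170+x/6,190+y/6)
def T(n,a,b):
    X,e=tri([(S,a),(D,b)]);print(n,np.round(X,4),e);return X
e=T("hend",g(580,112),h(290,62)); t=T("tip",g(188,413),h(511,463)); c=T("collar",g(446,217),h(370,203))
d=(t-e)/np.linalg.norm(t-e); print("len",np.linalg.norm(t-e),"dir",d,"yaw",np.degrees(np.arctan2(d[1],d[0])),"grip",e+d*.036,t-d*.195)
for n,a,b in [("tlc",(62,180),(53,262)),("tfar",(280,52),(460,148)),("tr",(558,272),(560,355)),("tn",(338,420),(128,483))]: T(n,g(*a),h(*b))
G=lambda x,y:(5+x/5,180+y/5); H=lambda x,y:(195+x/6,275+y/6)
m=T("mouth",G(664,293),H(485,71))
def plane(p,a,b): n=np.cross(ray(p,a)[1],ray(p,b)[1]); return n/np.linalg.norm(n)
n1=plane(S,G(513,450),G(643,318)); n2=plane(D,H(487,110),H(495,295))
v=np.cross(n1,n2); v/=np.linalg.norm(v); v*=np.sign(v[2]); print("axis",v,"elev",np.degrees(np.arcsin(v[2])),"yaw",np.degrees(np.arctan2(v[1],v[0])))
for yaw in (80,85,90,95,100,105):
    a=np.radians(yaw); u=np.array([np.cos(a)*.766,np.sin(a)*.766,.643]); q=m-.1*u
    A=proj(S,q)[0];B=proj(D,q)[0]; print(yaw,np.round((A-[5,180])*5),np.round((B-[195,275])*6))
E
```

```text
hend [0.4925 0.194  0.0424] [0.3, 0.3]
tip [ 0.5462 -0.0262  0.0394] [0.9, 0.9]
collar [0.5137 0.1117 0.0408] [1.8, 1.8]
len 0.2267769686658919 dir [ 0.23706093 -0.97140548 -0.01317212] yaw -76.28564846365353 grip [0.50102239 0.15907891 0.04192472] [0.50002128 0.16318118 0.04198035]
tlc [0.403  0.0197 0.0778] [43.4, 43.4]
tfar [0.5351 0.0214 0.182 ] [10.1, 10.1]
tr [0.5753 0.0916 0.0207] [47.9, 47.9]
tn [ 0.3974  0.136  -0.1896] [15.2, 15.2]
mouth [ 0.5616 -0.1596  0.1563] [0.9, 0.9]
axis [0.11201475 0.75690414 0.64385466] elev 40.07985599004605 yaw 81.58186030046035
80 [501. 452.] [494. 398.]
85 [506. 464.] [515. 397.]
90 [511. 476.] [536. 394.]
95 [518. 487.] [557. 389.]
100 [527. 497.] [577. 382.]
105 [537. 506.] [596. 374.]
```

```bash
python3 -m inch '[[0,[-3,-1,4],-8],[0,[-6,-2,8],-16],[0,[-9,-3.6,12],-24],[0,[-10.4,-3.6,14.6],-24],[0,[-10.4,-3.6,14.6],-24],[0,[-10.4,-3.6,14.6],-24],[0,[-10.4,-3.6,14.6],-24]]'
python3 - <<'E'
from h import *
from scipy.spatial.transform import Rotation as Ro
W=viewer.camera_params("wrist")
cv2.imwrite("pics/wrist7.png",cv2.cvtColor(viewer.snapshot("wrist"),cv2.COLOR_RGB2BGR))
s=r.get_state();print(s["clock"],s["tool_pos"],np.degrees(np.arctan2(*Ro.from_quat(s["eef_rot"]).as_matrix()[:2,1][::-1])))
E
```

```text
clock: 8.05
tool_pos: [0.4995, 0.1664, 0.1614]
eef_rot: [0.615, 0.788, 0.002, 0.001]
contact_force: [-0.0, 0.7, 0.7]
opening: 1.003
8.1 [0.49936837 0.16626575 0.16138649] 14.076073670248343
```

View pics/wrist7.png

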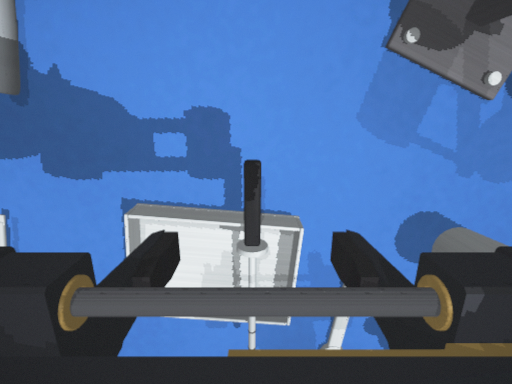

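```bash
python3 - <<'E'
from h import *
from scipy.spatial.transform import Rotation as Ro
W=viewer.camera_params("wrist");s=r.get_state();R=Ro.from_quat(s["eef_rot"]).as_matrix();t=s["tool_pos"]
for n,uv,z in [("end top",(253,160),.047),("end mid",(253,166),.041),("handle mid",(252.5,205),.047),("collar top",(252,240),.055),("collar",(252,253),.041),("rod",(252,345),.041)]:
    X=onz(W,uv,z);print(n,np.round(X,4),np.round(R.T@(X-t)*1000,1))
P=[]
for uv in [(125,205),(302,217),(289,324)]: P.append(onz(W,uv,.035)); print(np.round(P[-1],4))
print(np.linalg.norm(P[0]-P[1]),np.linalg.norm(P[2]-P[1]),"traycentre",(P[0]+P[2])/2)
E
```

```text
end top [0.4907 0.1994 0.047 ] [ 34.1  -0.9 114.4]
end mid [0.4923 0.193  0.041 ] [ 27.5  -0.9 120.4]
handle mid [0.5005 0.1582 0.047 ] [ -8.3  -1.4 114.4]
collar top [0.5079 0.1269 0.055 ] [-40.4  -1.8 106.3]
collar [0.5129 0.1062 0.041 ] [-61.8  -2.  120.3]
rod [ 0.541  -0.0068  0.041 ] [-178.1   -2.3  120.1]
[0.3804 0.1239 0.035 ]
[0.5523 0.1538 0.035 ]
[0.5758 0.0262 0.035 ]
0.17456526882230686 0.1298059780527423 traycentre [0.47810682 0.0750206  0.035     ]
```

```bash
python3 -m inch '[[0,[-0.4,-0.15,4],0],[0,[-0.4,-0.15,8],0],[0,[-0.4,-0.15,11],0],[0,[-0.4,-0.15,12.5],0],[0,[-0.4,-0.15,12.5],0],[0.6,[-0.4,-0.15,12.5],0],[1,[-0.4,-0.15,12.5],0],[1,[-0.4,-0.15,12.5],0],[1,[-0.4,-0.15,12.5],0],[1,[-0.4,-0.15,12.5],0],[1,[-0.4,-0.15,12.5],0],[1,[-0.4,-0.15,12.5],0]]' 6
python3 - <<'E'
from h import *
for cam in ["scene","side","wrist"]:
    cv2.imwrite(f"pics/{cam}8.png",cv2.cvtColor(viewer.snapshot(cam),cv2.COLOR_RGB2BGR))
s=r.get_state();print(s["clock"],s["tool_pos"],s["opening"],s["contact_force"])
crop("pics/side8.png",(160,140,130,100),6,"pics/si_h.png")
E
```

```text
clock: 9.3
tool_pos: [0.4971, 0.1597, 0.0348]
eef_rot: [0.616, 0.788, 0.0, 0.0]
contact_force: [1.0, -0.1, 0.3]
opening: 0.385
9.45 [0.49705863 0.15964648 0.03469551] 0.2525075147226809 [ 0.18059071  0.62076701 -0.46868933]
```

View pics/wrist8.png

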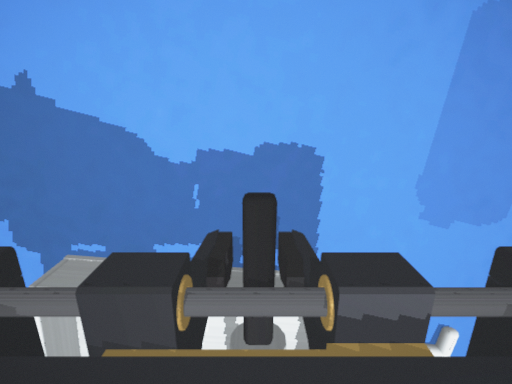

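View pics/side8.png

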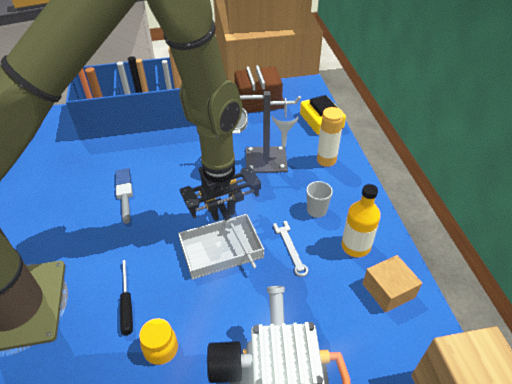

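```bash
python3 -m inch '[[1,[0,0,0],0],[1,[0,0,0],0],[1,[0,0,0],0],[1,[-0.2,0,-1],0],[1,[-0.4,0,-2],0],[1,[-0.6,0,-3],0],[1,[-0.6,0,-3],0]]' 6
python3 - <<'E'
from h import *
for cam in ["scene","side","wrist"]:
    cv2.imwrite(f"pics/{cam}9.png",cv2.cvtColor(viewer.snapshot(cam),cv2.COLOR_RGB2BGR))
s=r.get_state();print(s["clock"],s["tool_pos"],s["opening"],s["contact_force"],s["moment"])
crop("pics/scene9.png",(165,145,110,100),6,"pics/sc_i.png")
E
```

```text
clock: 10.15
tool_pos: [0.4995, 0.1534, 0.0665]
eef_rot: [0.616, 0.788, 0.001, 0.001]
contact_force: [-1.1, 0.2, -0.6]
opening: 0.178
10.3 [0.49864355 0.15364398 0.06493867] 0.1799064153864388 [-0.32681991 -0.37147066 -0.92763781] [-0.08605506 -0.06247378  0.02515241]
```

View pics/sc_i.png

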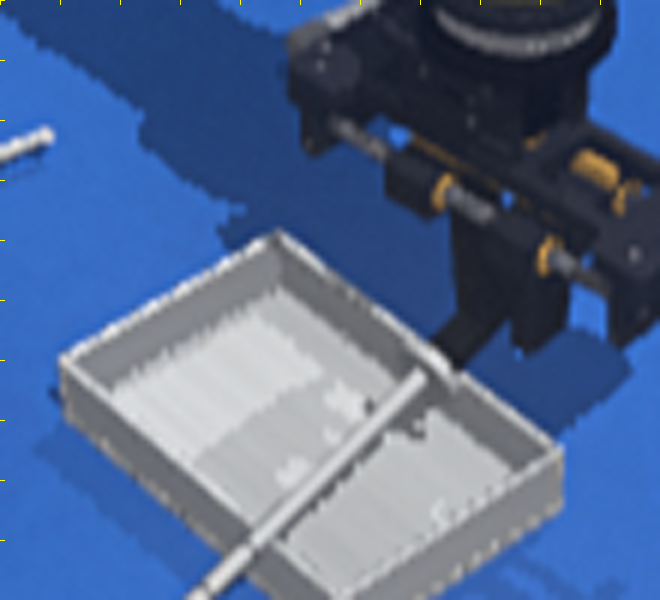

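```bash
python3 -m inch '[[1,[-0.2,0,-1.3],0],[1,[-0.4,0,-2.6],0],[1,[-0.5,0,-4],0],[1,[-0.6,0,-5.3],0],[1,[-0.8,0,-6.6],0],[1,[-0.9,0,-7.9],0],[1,[-0.9,0,-7.9],0],[1,[-0.9,0,-7.9],0]]' 6
python3 - <<'E'
from h import *
for cam in ["scene","side","wrist"]:
    cv2.imwrite(f"pics/{cam}10.png",cv2.cvtColor(viewer.snapshot(cam),cv2.COLOR_RGB2BGR))
s=r.get_state();print(s["clock"],s["tool_pos"],s["opening"],s["contact_force"],s["moment"])
crop("pics/scene10.png",(165,125,110,130),5,"pics/sc_j.png")
crop("pics/side10.png",(170,150,110,120),5,"pics/si_j.png")
E
```

```text
clock: 11.1
tool_pos: [0.5009, 0.1451, 0.1443]
eef_rot: [0.616, 0.788, 0.001, 0.0]
contact_force: [0.4, 0.0, -0.5]
opening: 0.176
11.25 [0.50035783 0.14504663 0.14329629] 0.17680351999430186 [-0.49730067  0.72966281 -1.35989322] [ 0.00891543 -0.0573552   0.02497137]
```

View pics/sc_j.png

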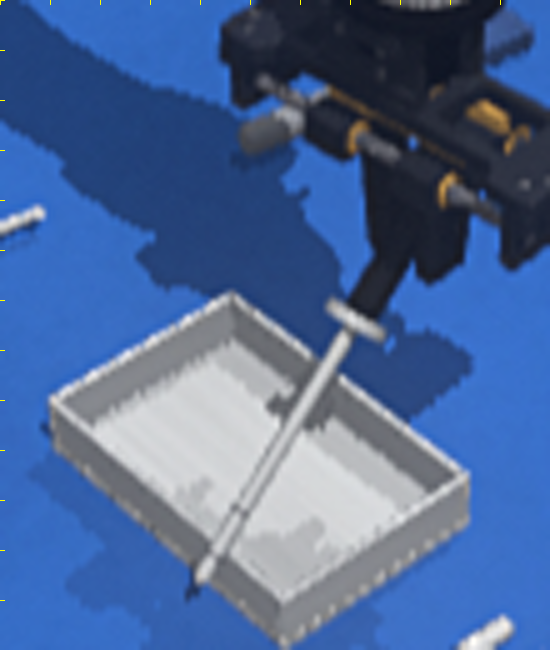

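View pics/si_j.png

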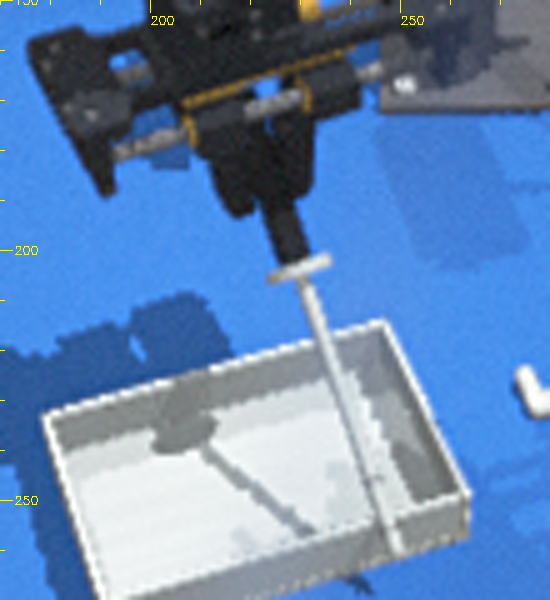

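```bash
python3 - <<'E'
from h import *
S=viewer.camera_params("scene");D=viewer.camera_params("side")
g=lambda x,y:(165+x/5,125+y/5); h=lambda x,y:(170+x/5,150+y/5)
def T(n,a,b):
    X,e=tri([(S,a),(D,b)]);print(n,np.round(X,4),e);return X
c=T("collar",g(355,320),h(300,268)); t=T("tip",g(203,575),h(398,553)); G=T("handle low",g(385,265),h(282,218))
n1=np.cross(ray(S,g(348,337))[1],ray(S,g(203,575))[1]);n2=np.cross(ray(D,h(303,280))[1],ray(D,h(398,553))[1])
v=np.cross(n1,n2);v/=np.linalg.norm(v);v*=-np.sign(v[2]);print(v,np.degrees(np.arcsin(v[2])),np.degrees(np.arctan2(v[1],v[0])))
d=t-c;print(np.linalg.norm(d),np.degrees(np.arcsin(d[2]/np.linalg.norm(d))),np.degrees(np.arctan2(d[1],d[0])))
s=r.get_state();p=s["tool_pos"]+[0,0,.005];d=t-p;print("from grasp",np.linalg.norm(d),np.degrees(np.arcsin(d[2]/np.linalg.norm(d))),np.degrees(np.arctan2(d[1],d[0])))
E
```

```text
collar [0.5131 0.1038 0.1202] [0.2, 0.2]
tip [0.5385 0.0022 0.0278] [0.8, 0.8]
handle low [0.5077 0.1226 0.1386] [2.0, 2.0]
[ 0.18509024 -0.73928523 -0.64745575] -40.35005000386036 -75.94414188326033
0.1396322258863596 -41.429307373425154 -75.93923228566521
from grasp 0.1907501163851386 -39.178732519269936 -75.03765599255543
```

```bash
python3 -m inch '[[1,[0,0,0],0],[1,[0,0,0],0],[1,[0,0,0],0],[1,[0,0,-3],0],[1,[0,0,-7],0],[1,[0,0,-11],0],[1,[-2,1,-14.9],4],[1,[-6,2.5,-14.9],11],[1,[-10,4,-14.9],18],[1,[-13.5,5,-14.9],22.4],[1,[-15.5,5,-14.9],22.4],[1,[-15.5,5,-14.9],22.4],[1,[-15.5,5,-14.9],22.4],[1,[-15.5,5,-14.9],22.4]]' 50
python3 - <<'E'
from h import *
for cam in ["scene","side","wrist"]:
    cv2.imwrite(f"pics/{cam}11.png",cv2.cvtColor(viewer.snapshot(cam),cv2.COLOR_RGB2BGR))
s=r.get_state();print(s["clock"],s["tool_pos"],s["eef_rot"],s["opening"],s["contact_force"])
crop("pics/scene11.png",(95,140,160,130),5,"pics/sc_k.png")
crop("pics/side11.png",(230,180,110,130),5,"pics/si_k.png")
E
```

```text
clock: 12.65
tool_pos: [0.5861, 0.009, 0.2926]
eef_rot: [0.756, 0.655, 0.0, -0.001]
contact_force: [-0.3, 1.1, -1.2]
opening: 0.164
12.8 [0.58634636 0.00840986 0.29282655] [ 7.56186209e-01  6.54356384e-01  1.94044173e-04 -3.18242142e-04] 0.16243522339080618 [-0.06960553  0.67539916 -0.09810565]
```

View pics/sc_k.png

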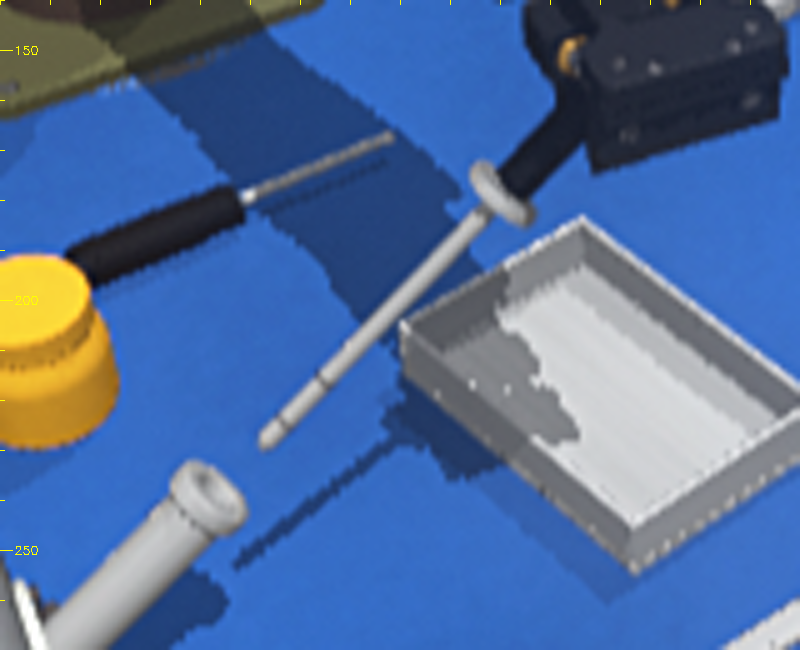

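View pics/si_k.png

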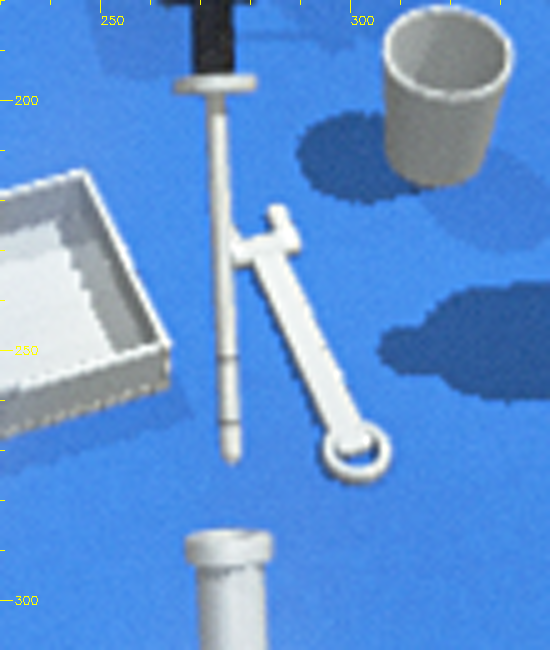

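View pics/wrist11.png

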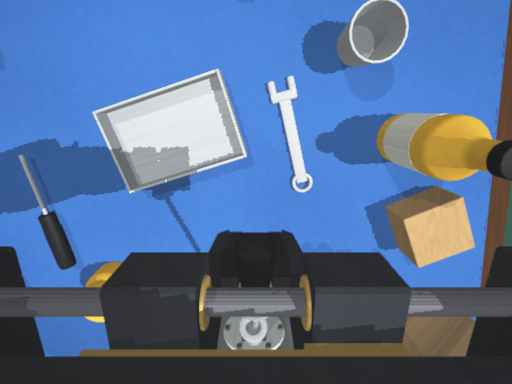

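```bash
crop(){ :; }; python3 - <<'E'
from h import *
crop("pics/scene11.png",(100,215,60,60),10,"pics/sc_l.png")
crop("pics/side11.png",(250,255,60,50),10,"pics/si_l.png")
S=viewer.camera_params("scene");D=viewer.camera_params("side")
g=lambda x,y:(95+x/5,140+y/5); h=lambda x,y:(230+x/5,180+y/5)
def T(n,a,b):
    X,e=tri([(S,a),(D,b)]);print(n,np.round(X,4),e);return X
t=T("tip",g(263,443),h(232,460)); m=T("mouth",g(214,492),h(229,537));c=T("collar",g(493,200),h(216,88))
def ax(a,b,c_,d):
    v=np.cross(np.cross(ray(S,g(*a))[1],ray(S,g(*b))[1]),np.cross(ray(D,h(*c_))[1],ray(D,h(*d))[1]));v/=np.linalg.norm(v);v*=np.sign(v[2]);print(np.round(v,4),np.degrees(np.arcsin(v[2])),np.degrees(np.arctan2(v[1],v[0])));return v
u=ax((480,215),(265,440),(217,110),(231,455))
d=c-t;print(np.linalg.norm(d),np.degrees(np.arcsin(d[2]/np.linalg.norm(d))),np.degrees(np.arctan2(d[1],d[0])))
E
```

```text
tip [ 0.5664 -0.1387  0.1759] [0.4, 0.4]
mouth [ 0.5612 -0.1598  0.1559] [0.3, 0.3]
collar [ 0.5819 -0.0365  0.2685] [1.3, 1.3]
[0.1115 0.7437 0.6592] 41.23750605126203 81.4697716160778
0.1387586442017867 41.85209055095898 81.38003392090215
```

View pics/sc_l.png

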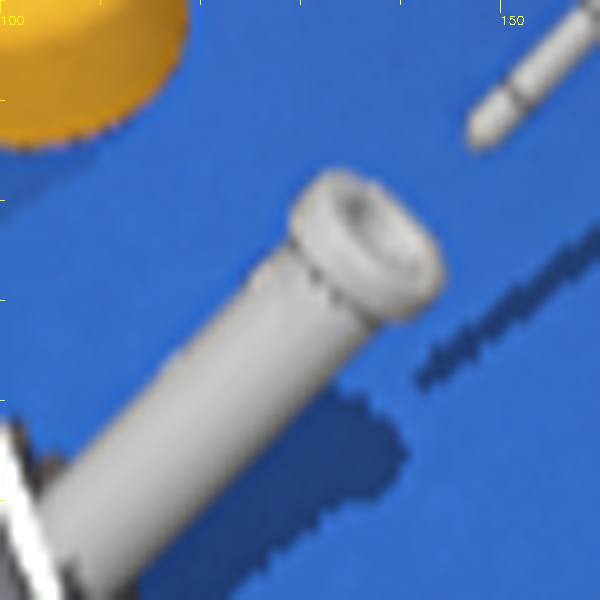

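View pics/si_l.png

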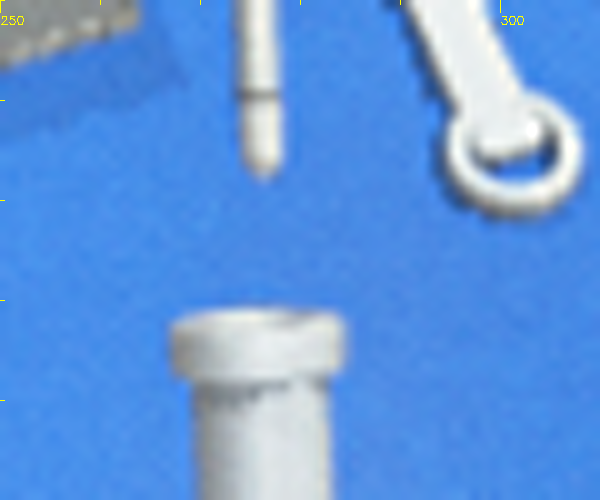

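```bash
python3 -m inch '[[1,[0.1,-0.2,0.1],0],[1,[0.1,-0.2,0.1],0],[1,[-0.65,-0.2,0.75],0],[1,[-1.4,-0.2,1.4],0],[1,[-2.2,-0.2,2.05],0],[1,[-3,-0.2,2.7],0],[1,[-3.7,-0.2,3.3],0],[1,[-3.7,-0.2,3.3],0]]'
python3 - <<'E'
from h import *
for cam in ["scene","side"]:
    cv2.imwrite(f"pics/{cam}12.png",cv2.cvtColor(viewer.snapshot(cam),cv2.COLOR_RGB2BGR))
s=r.get_state();print(s["clock"],s["tool_pos"],s["eef_rot"],s["opening"],s["contact_force"])
a=cv2.imread("pics/scene12.png")[185:255,110:190];b=cv2.imread("pics/side12.png")[225:295,240:320]
cv2.imwrite("pics/c12.png",np.hstack([cv2.resize(a,(400,350),interpolation=2),cv2.resize(b,(400,350),interpolation=2)]))
E
```

```text
clock: 13.6
tool_pos: [0.5784, -0.0315, 0.2586]
eef_rot: [0.758, 0.653, -0.001, -0.0]
contact_force: [0.3, 0.0, -1.0]
opening: 0.164
13.7 [ 0.579365   -0.02957505  0.25960815] [ 7.57125673e-01  6.53269228e-01  1.13119404e-04 -1.33427298e-04] 0.16239539392182548 [ 0.4313711   0.98369864 -0.9854537 ]
```

View pics/c12.png

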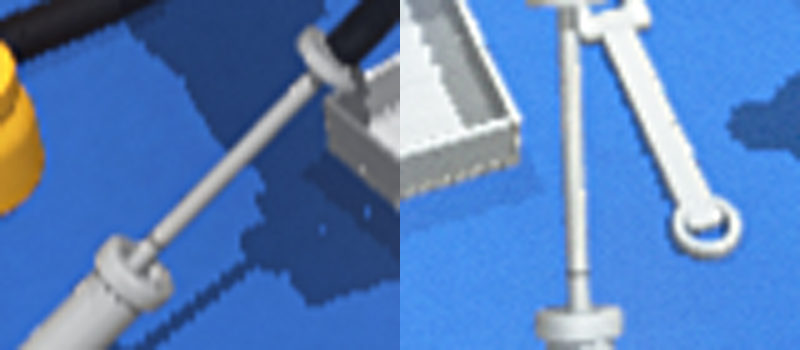

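```bash
python3 -m inch '[[1,[-0.96,0,0.8],0],[1,[-1.91,0,1.61],0],[1,[-2.87,0,2.41],0],[1,[-3.83,0,3.21],0],[1,[-4.8,0,4.02],0],[1,[-5.74,0,4.82],0],[1,[-6.7,0,5.62],0],[1,[-7.66,0,6.43],0],[1,[-7.66,0,6.43],0]]'
python3 - <<'E'
from h import *
for cam in ["scene","side"]:
    cv2.imwrite(f"pics/{cam}13.png",cv2.cvtColor(viewer.snapshot(cam),cv2.COLOR_RGB2BGR))
s=r.get_state();print(s["clock"],s["tool_pos"],s["eef_rot"],s["opening"],s["contact_force"],s["moment"])
a=cv2.imread("pics/scene13.png")[185:255,110:190];b=cv2.imread("pics/side13.png")[225:295,240:320]
cv2.imwrite("pics/c13.png",np.hstack([cv2.resize(a,(400,350),interpolation=2),cv2.resize(b,(400,350),interpolation=2)]))
E
```

```text
clock: 14.6
tool_pos: [0.5669, -0.1074, 0.1941]
eef_rot: [0.758, 0.652, -0.001, -0.0]
contact_force: [-0.2, -0.4, -1.5]
opening: 0.165
14.7 [ 0.56816627 -0.10527445  0.19528431] [ 7.57116327e-01  6.53280049e-01  1.20976771e-04 -1.73048828e-04] 0.16843405937484543 [-0.01163881  0.08981035 -1.25599826] [0.11849888 0.00422495 0.00320157]
```

View pics/c13.png

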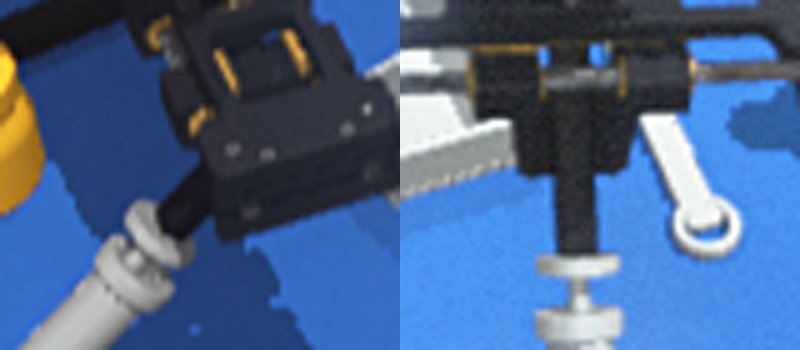

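```bash
python3 -m inch '[[1,[-0.4,0,0.32],0],[1,[-0.77,0,0.64],0],[1,[-1.15,0,0.96],0],[1,[-1.15,0,0.96],0]]'
python3 -m inch '[[1,[-0.08,0,0.06],0],[1,[-0.15,0,0.13],0],[1,[-0.15,0,0.13],0]]'
python3 - <<'E'
from h import *
for cam in ["scene","side"]:
    cv2.imwrite(f"pics/{cam}14.png",cv2.cvtColor(viewer.snapshot(cam),cv2.COLOR_RGB2BGR))
s=r.get_state();print(s["clock"],s["tool_pos"],s["eef_rot"],s["opening"],s["contact_force"],s["moment"])
a=cv2.imread("pics/scene14.png")[205:255,110:170];b=cv2.imread("pics/side14.png")[250:300,245:305]
cv2.imwrite("pics/c14.png",np.hstack([cv2.resize(a,(400,350),interpolation=2),cv2.resize(b,(400,350),interpolation=2)]))
E
```

```text
clock: 15.1
tool_pos: [0.5663, -0.1168, 0.1855]
eef_rot: [0.757, 0.653, -0.0, -0.0]
contact_force: [-0.6, -0.9, -1.0]
opening: 0.167
clock: 15.4
tool_pos: [0.5664, -0.1168, 0.1849]
eef_rot: [0.757, 0.654, 0.001, -0.0]
contact_force: [-0.1, 4.7, 4.3]
opening: 0.166
15.5 [ 0.56643647 -0.11685508  0.18490216] [ 7.56617723e-01  6.53857103e-01  6.33607832e-04 -3.30124168e-04] 0.16358282749245012 [-1.0926123   5.52059358  3.95184603] [ 1.06112928  0.26547859 -0.01400187]
```

View pics/c14.png

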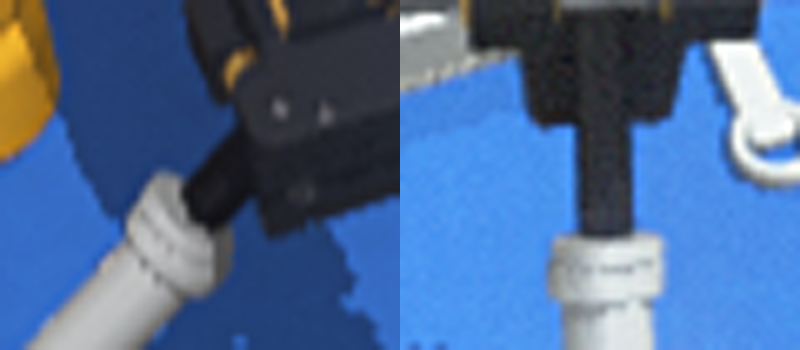

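```bash
python3 -m inch '[[1,[-0.08,0,0.06],0],[1,[-0.08,0,0.06],0]]'
python3 - <<'E'
from h import *
for cam in ["scene","side"]:
    cv2.imwrite(f"pics/{cam}15.png",cv2.cvtColor(viewer.snapshot(cam),cv2.COLOR_RGB2BGR))
s=r.get_state();print(s["clock"],s["tool_pos"],s["contact_force"])
a=cv2.imread("pics/scene15.png")[222:248,126:152];b=cv2.imread("pics/side15.png")[275:301,262:288]
cv2.imwrite("pics/c15.png",np.hstack([cv2.resize(a,(400,400),interpolation=2),cv2.resize(b,(400,400),interpolation=2)]))
E
```

```text
clock: 15.7
tool_pos: [0.5665, -0.1167, 0.1847]
eef_rot: [0.756, 0.654, 0.001, -0.001]
contact_force: [-1.7, 6.8, 6.9]
opening: 0.169
15.8 [ 0.56648434 -0.11671189  0.18467936] [-2.12474961  7.52683108  7.56030994]
```

View pics/c15.png

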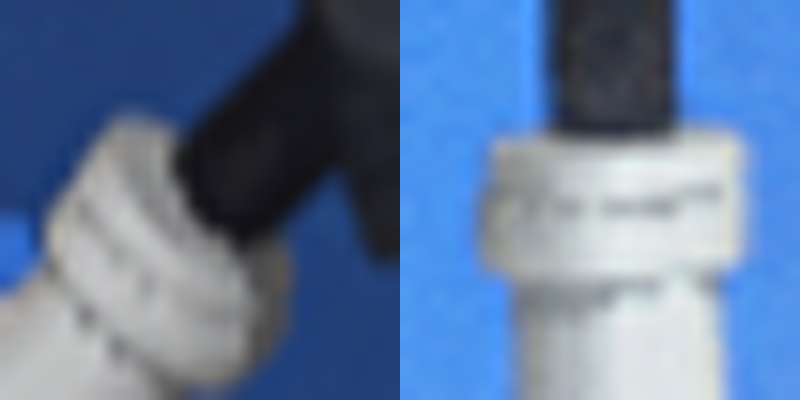

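```bash
python3 -m inch '[[1,[0.38,0,-0.32],0],[1,[1.15,0,-0.96],0],[1,[2.3,0,-1.93],0],[1,[3.45,0,-2.89],0],[1,[4.6,0,-3.86],0],[1,[5.75,0,-4.82],0],[1,[6.9,0,-5.79],0],[1,[8.05,0,-6.75],0],[1,[9.2,0,-7.72],0],[1,[10.35,0,-8.68],0],[1,[11.5,0,-9.65],0],[1,[12.65,0,-10.6],0],[1,[14.2,0,-11.9],0],[1,[14.2,0,-11.9],0],[1,[14.2,0,-11.9],0]]'
python3 - <<'E'
from h import *
for cam in ["scene","side"]:
    cv2.imwrite(f"pics/{cam}16.png",cv2.cvtColor(viewer.snapshot(cam),cv2.COLOR_RGB2BGR))
s=r.get_state();print(s["clock"],s["tool_pos"],s["opening"],s["contact_force"])
crop("pics/scene16.png",(95,140,160,130),5,"pics/sc_q.png")
crop("pics/side16.png",(230,160,110,130),5,"pics/si_q.png")
E
```

```text
clock: 17.3
tool_pos: [0.5868, 0.0215, 0.3029]
eef_rot: [0.757, 0.654, -0.0, 0.0]
contact_force: [-0.2, -0.1, -1.1]
opening: 0.164
17.4 [0.58634024 0.02030379 0.30225557] 0.16699527760365915 [-0.14795463 -0.37654745 -0.44450202]
```

View pics/sc_q.png

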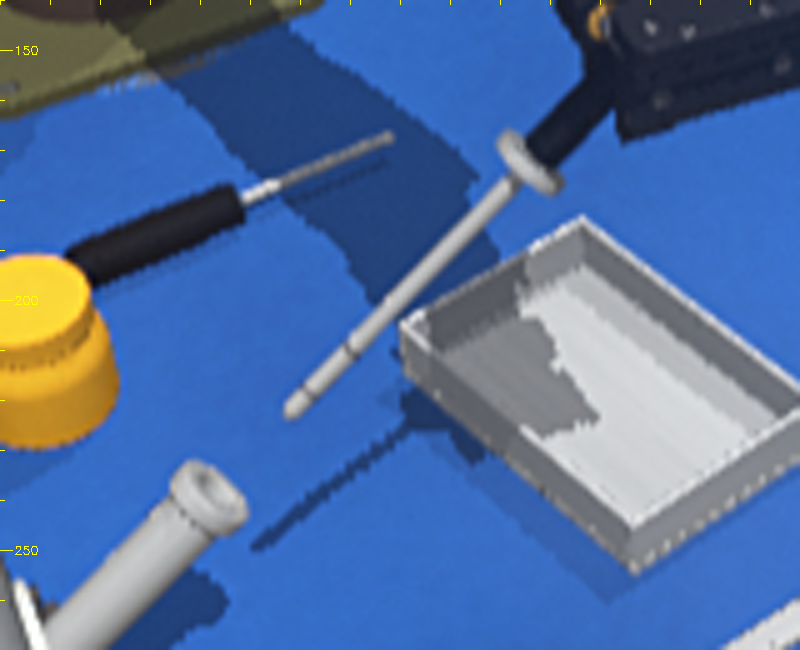

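View pics/si_q.png

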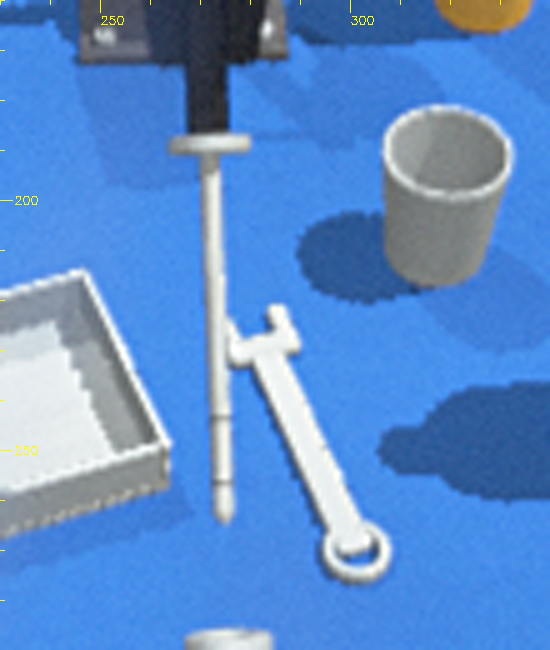

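```bash
python3 -m inch '[[1,[2.5,-2.5,0],-5],[1,[5.5,-5,0],-11],[1,[8.5,-8,0],-17],[1,[11,-10.3,3],-22.4],[1,[11,-10.3,7],-22.4],[1,[11,-10.3,11],-22.4],[1,[11,-10.3,12.2],-22.4],[1,[11,-10.3,12.2],-22.4],[1,[11,-10.3,12.2],-22.4]]'
python3 - <<'E'
from h import *
for cam in ["scene","side"]:
    cv2.imwrite(f"pics/{cam}17.png",cv2.cvtColor(viewer.snapshot(cam),cv2.COLOR_RGB2BGR))
s=r.get_state();print(s["clock"],s["tool_pos"],s["eef_rot"],s["opening"],s["contact_force"])
crop("pics/scene17.png",(165,125,110,130),4,"pics/sc_r.png")
crop("pics/side17.png",(170,150,110,130),4,"pics/si_r.png")
a=cv2.imread("pics/sc_r.png");b=cv2.imread("pics/si_r.png");cv2.imwrite("pics/c17.png",cv2.resize(np.hstack([a,b]),None,fx=.9,fy=.9))
E
```

```text
clock: 18.3
tool_pos: [0.502, 0.1452, 0.1819]
eef_rot: [0.616, 0.788, 0.001, 0.001]
contact_force: [0.7, 0.5, -0.6]
opening: 0.162
18.4 [0.50238646 0.14555027 0.18255994] [0.61600982 0.78773651 0.00147822 0.00095326] 0.16761939683013471 [ 0.29140971 -0.43961312 -0.4290536 ]
```

View pics/c17.png

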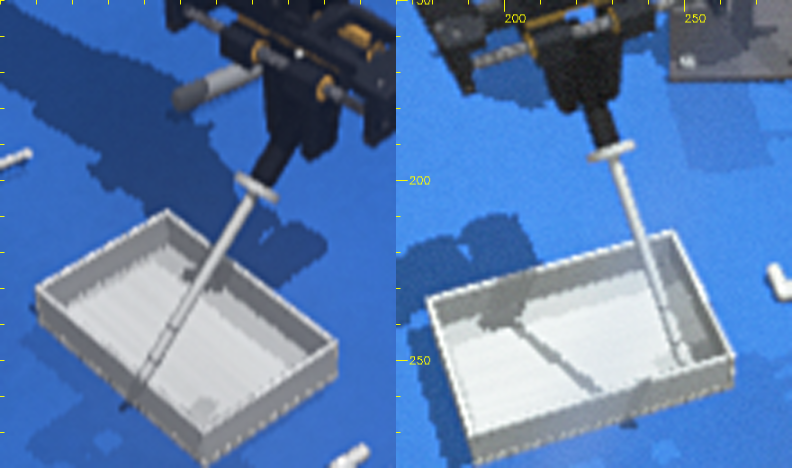

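```bash
python3 -m inch '[[1,[-0.1,-0.1,1.2],0],[1,[-0.2,-0.1,2.4],0],[1,[-0.2,-0.1,3.4],0],[1,[-0.2,-0.1,3.4],0]]'
python3 -m inch '[[1,[0,0,0],0],[1,[0,0,0],0],[1,[0.1,0,1],0],[1,[0.2,0,2],0],[1,[0.3,0,3],0],[1,[0.4,0,4],0],[1,[0.5,0,5],0],[1,[0.7,0,6],0],[1,[0.8,0,7],0],[1,[0.9,0,7.6],0],[1,[0.9,0,7.6],0]]' 6
python3 - <<'E'
from h import *
for cam in ["scene","side"]:
    cv2.imwrite(f"pics/{cam}18.png",cv2.cvtColor(viewer.snapshot(cam),cv2.COLOR_RGB2BGR))
s=r.get_state();print(s["clock"],s["tool_pos"],s["eef_rot"],s["opening"],s["contact_force"])
crop("pics/scene18.png",(165,125,110,130),4,"pics/sc_r.png")
crop("pics/side18.png",(170,150,110,130),4,"pics/si_r.png")
a=cv2.imread("pics/sc_r.png");b=cv2.imread("pics/si_r.png");cv2.imwrite("pics/c18.png",cv2.resize(np.hstack([a,b]),None,fx=.9,fy=.9))
E
```

```text
clock: 18.8
tool_pos: [0.5, 0.1429, 0.146]
eef_rot: [0.616, 0.788, -0.001, -0.0]
contact_force: [-0.1, 0.3, -0.4]
opening: 0.163
clock: 19.9
tool_pos: [0.4979, 0.152, 0.07]
eef_rot: [0.615, 0.788, -0.001, -0.0]
contact_force: [-0.8, -0.1, 0.2]
opening: 0.176
20.0 [0.49842128 0.15187638 0.07090792] [ 6.15698133e-01  7.87982104e-01 -7.00061902e-05  8.36520772e-05] 0.17817181860148712 [ 0.20269824  0.93693824 -0.47104622]
```

View pics/c18.png

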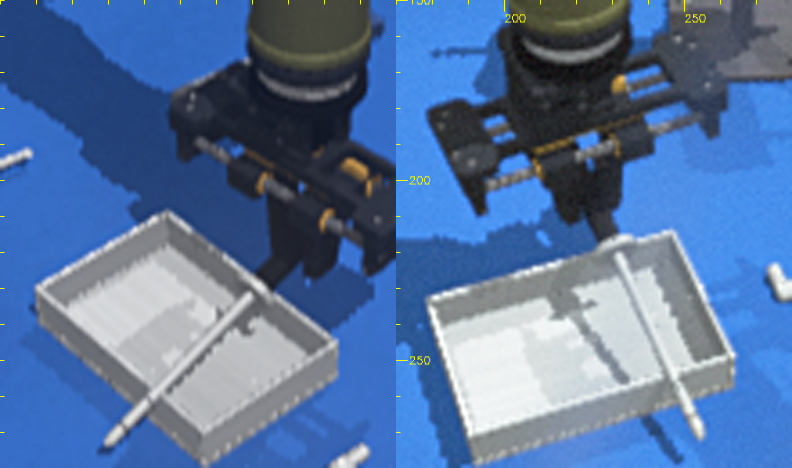

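```bash
python3 -m inch '[[1,[0,0,0.8],0],[1,[0.1,0,1.6],0],[1,[0.2,0,2.4],0],[1,[0.2,0,3],0],[1,[0.2,0,3.4],0],[1,[0.2,0,3.4],0]]'
python3 - <<'E'
from h import *
for cam in ["scene","side","wrist"]:
    cv2.imwrite(f"pics/{cam}19.png",cv2.cvtColor(viewer.snapshot(cam),cv2.COLOR_RGB2BGR))
s=r.get_state();print(s["clock"],s["tool_pos"],s["opening"],s["contact_force"])
crop("pics/scene19.png",(165,125,110,130),4,"pics/sc_r.png")
crop("pics/side19.png",(170,150,110,130),4,"pics/si_r.png")
a=cv2.imread("pics/sc_r.png");b=cv2.imread("pics/si_r.png");cv2.imwrite("pics/c19.png",cv2.resize(np.hstack([a,b]),None,fx=.9,fy=.9))
E
```

```text
clock: 20.6
tool_pos: [0.4976, 0.1539, 0.0363]
eef_rot: [0.616, 0.788, -0.0, -0.0]
contact_force: [-1.3, 0.1, -0.5]
opening: 0.18
20.75 [0.49795135 0.15391266 0.03703785] 0.181307244672119 [ 0.09642851  1.23502455 -0.58634997]
```

View pics/c19.png

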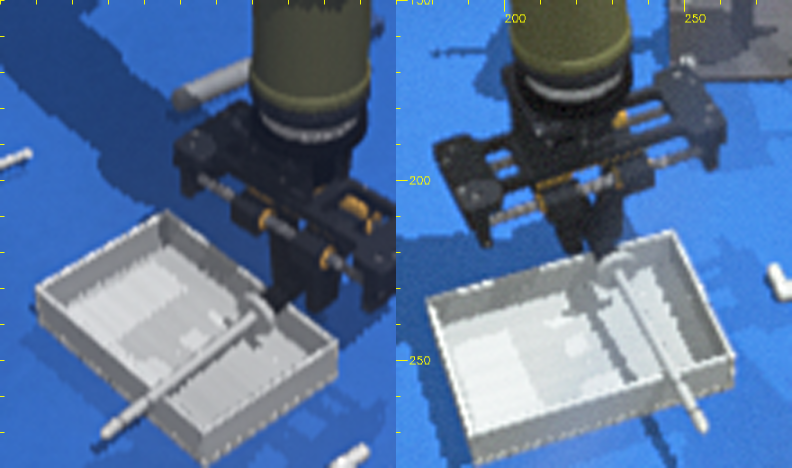

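```bash
python3 -m inch '[[1,[0,0,0.1],0],[1,[0,0,0.1],0],[1,[0,0,0.1],0],[1,[0,0,0.1],0],[1,[0,0,-1],0],[1,[0,0,-3],0],[1,[0,0,-6],0],[1,[0,0,-9],0],[1,[1,0,-12],0],[1,[4,-1,-13.5],0],[1,[7,-2,-13.5],0],[1,[9,-2,-13.5],0],[1,[10,-2,-13.5],0],[1,[10,-2,-13.5],0],[1,[10,-2,-13.5],0],[1,[10,-2,-13.5],0]]' 50
python3 - <<'E'
from h import *
for cam in ["scene","side","wrist"]:
    cv2.imwrite(f"pics/{cam}20.png",cv2.cvtColor(viewer.snapshot(cam),cv2.COLOR_RGB2BGR))
s=r.get_state();print(s["clock"],s["tool_pos"],s["opening"],s["contact_force"],s["qd"])
E
```

```text
clock: 22.35
tool_pos: [0.4548, 0.2443, 0.1718]
eef_rot: [0.617, 0.787, -0.001, 0.0]
contact_force: [-0.4, -0.4, -1.3]
opening: 0.169
22.5 [0.45467057 0.2449444  0.17180375] 0.1673519198862828 [-0.55551635  0.09131853 -0.82593542] [-0.00476903 -0.0021744  -0.00536983 -0.00175168 -0.000633    0.00075256
 -0.00232848]
```

View pics/scene20.png

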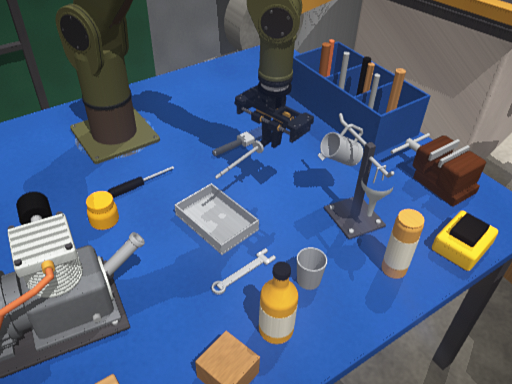

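View pics/side20.png

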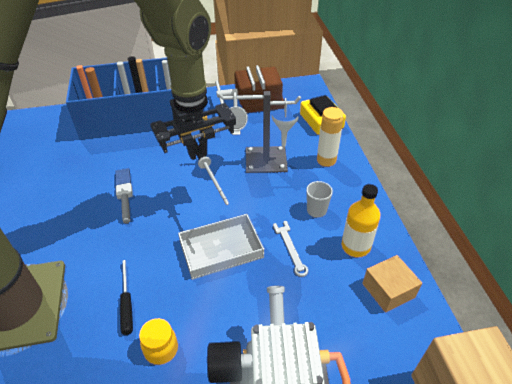

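Jug is still on the hook; the stick is held off the tray. I'll triangulate the collar and tip.

```bash
python3 - <<'E'
from h import *
crop("pics/scene20.png",(205,125,90,65),8,"pics/sc_s.png")
crop("pics/side20.png",(185,140,60,75),8,"pics/si_s.png")
E
```

```text
(no output)
```

View pics/sc_s.png

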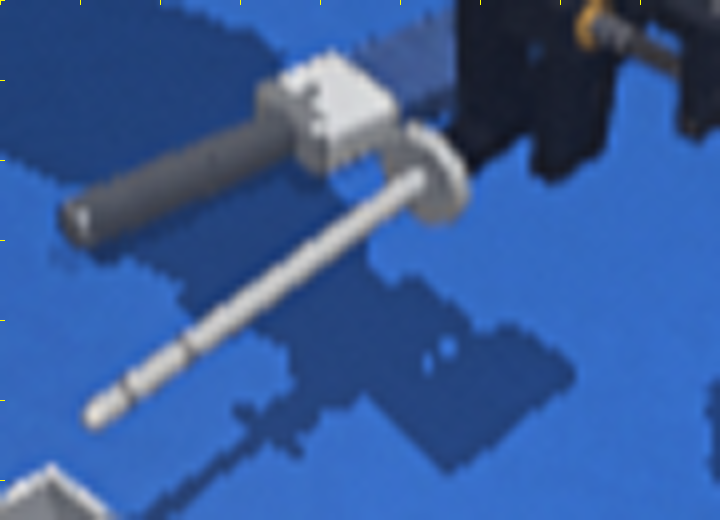

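View pics/si_s.png

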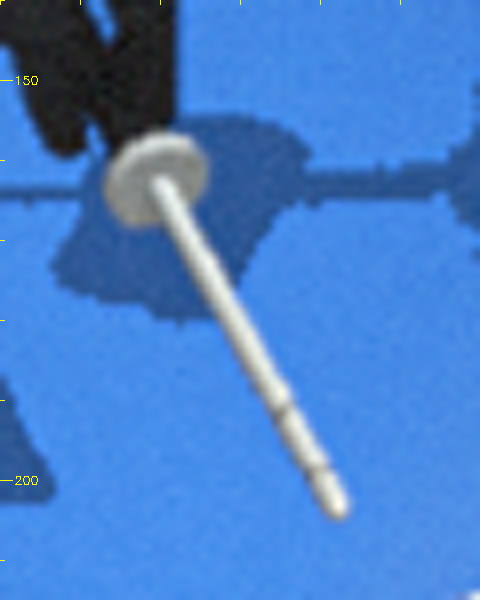

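```bash
python3 - <<'E'
from h import *
S=viewer.camera_params("scene");D=viewer.camera_params("side")
g=lambda x,y:(205+x/8,125+y/8); h=lambda x,y:(185+x/8,140+y/8)
def T(n,a,b):
    X,e=tri([(S,a),(D,b)]);print(n,np.round(X,4),e);return X
t=T("tip",g(92,417),h(340,514));c=T("collar",g(423,177),h(158,184))
d=t-c;print(np.linalg.norm(d),np.degrees(np.arcsin(d[2]/np.linalg.norm(d))),np.degrees(np.arctan2(d[1],d[0])))
v=np.cross(np.cross(ray(S,g(92,417))[1],ray(S,g(415,180))[1]),np.cross(ray(D,h(340,514))[1],ray(D,h(165,192))[1]));v/=np.linalg.norm(v);v*=-np.sign(v[1]);print(v,np.degrees(np.arcsin(v[2])))
# tray frame
yaw=np.radians(9.5);o=np.array([.480,.071]);
R=np.array([[np.cos(yaw),np.sin(yaw)],[-np.sin(yaw),np.cos(yaw)]]);print("tip in tray",R@(t[:2]-o))
# tray corners z=.035 side view: nearleft, nearright, farright
for uv in [(179.5,234.5),(247,216),(263,249.5),(191.5,271)]: print(np.round(onz(D,uv,.035),4))
E
```

```text
tip [0.5026 0.0583 0.1696] [0.8, 0.8]
collar [0.4694 0.1938 0.1762] [0.2, 0.2]
0.13962493728646017 -2.6711721608956034 -76.20192911947585
[ 0.23511164 -0.97039695 -0.05524735] -3.1670526674420936
tip in tray [ 0.02021289 -0.01625673]
[0.3844 0.1059 0.035 ]
[0.5566 0.1323 0.035 ]
[0.5747 0.0213 0.035 ]
[ 0.403  -0.0063  0.035 ]
```

```bash
python3 -m inch '[[1,[0,0,0],0],[1,[0,0,0],0],[1,[0,0,0],0],[1,[0,0,0],0],[1,[0,0,0],0],[1,[0,0,0],0],[1,[0,0,0],0],[1,[0,0,0],0],[1,[0,0,0],0],[1,[0,0,0],0]]' 55
python3 - <<'E'
from h import *
for cam in ["scene","side"]:
    im=cv2.cvtColor(viewer.snapshot(cam),cv2.COLOR_RGB2BGR);cv2.imwrite(f"pics/{cam}21.png",im)
    o=cv2.imread(f"pics/{cam}20.png");d=cv2.absdiff(im,o).max(2);print(cam,"changed px",(d>40).sum())
    for n in ["measure_center","dipstick_tip"]: print(n,[(round(x["p"],2),x["bbox"]) for x in viewer.outline_of(cam,n)[:2]])
s=r.get_state();print(s["clock"],s["tool_pos"],s["opening"],s["contact_force"])
a=cv2.imread("pics/scene21.png")[100:190,300:400];b=cv2.imread("pics/side21.png")[80:170,200:300]
cv2.imwrite("pics/c21.png",np.hstack([cv2.resize(a,(400,360),interpolation=2),cv2.resize(b,(400,360),interpolation=2)]))
E
```

```text
clock: 23.5
tool_pos: [0.4543, 0.2461, 0.1719]
eef_rot: [0.616, 0.788, 0.0, 0.0]
contact_force: [-0.6, 0.4, -0.9]
opening: 0.164
scene changed px 248
measure_center [(0.66, [322.5, 123.2, 42.3, 40.8])]
dipstick_tip [(0.67, [218.6, 132.1, 53.9, 43.9])]
side changed px 368
measure_center [(0.59, [230.9, 93.0, 16.3, 42.5])]
dipstick_tip [(0.94, [190.2, 137.8, 38.9, 64.9])]
23.8 [0.45429619 0.24608654 0.17192048] 0.16920712827027867 [ 0.20241498 -0.28489404 -1.45741778]
```

View pics/c21.png

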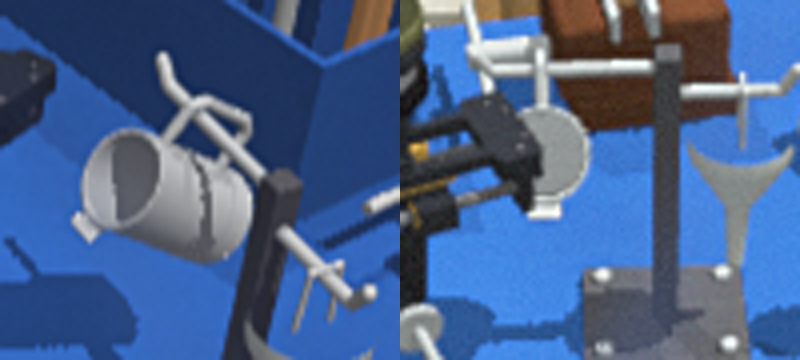

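```bash
python3 -m inch '[[1,[-0.1,-0.6,0],0],[1,[-0.3,-1.3,0],0],[1,[-0.5,-2,0],0],[1,[-0.5,-2.4,0],0],[1,[-0.5,-2.5,0],0],[1,[-0.5,-2.5,0],0],[1,[-0.5,-2.5,0],0],[1,[-0.5,-2.5,0],0],[1,[-0.5,-2.5,0],0],[1,[-0.5,-2.5,0],0],[1,[-0.5,-2.5,0],0],[1,[-0.5,-2.5,0],0]]'
python3 - <<'E'
from h import *
A={c:cv2.cvtColor(viewer.snapshot(c),cv2.COLOR_RGB2BGR) for c in ["scene","side"]}
s=r.get_state();print(s["clock"],s["tool_pos"],s["opening"],s["contact_force"],np.abs(s["qd"]).max())
for c in A: cv2.imwrite(f"pics/{c}22.png",A[c])
for _ in range(3): B={c:cv2.cvtColor(viewer.snapshot(c),cv2.COLOR_RGB2BGR) for c in ["scene","side"]}
for c in A: print(c,(cv2.absdiff(A[c],B[c]).max(2)>40).sum())
crop("pics/scene22.png",(200,120,100,75),8,"pics/sc_t.png")
crop("pics/side22.png",(170,140,70,75),8,"pics/si_t.png")
E
```

```text
clock: 25.0
tool_pos: [0.4312, 0.2352, 0.1719]
eef_rot: [0.616, 0.788, 0.0, 0.0]
contact_force: [0.6, -0.5, -0.7]
opening: 0.169
25.1 [0.43124778 0.23519711 0.17192727] 0.16765886563845545 [ 0.69911438 -0.09798129 -1.11892143] 0.0017905515998482245
scene 1
side 1
```

View pics/sc_t.png

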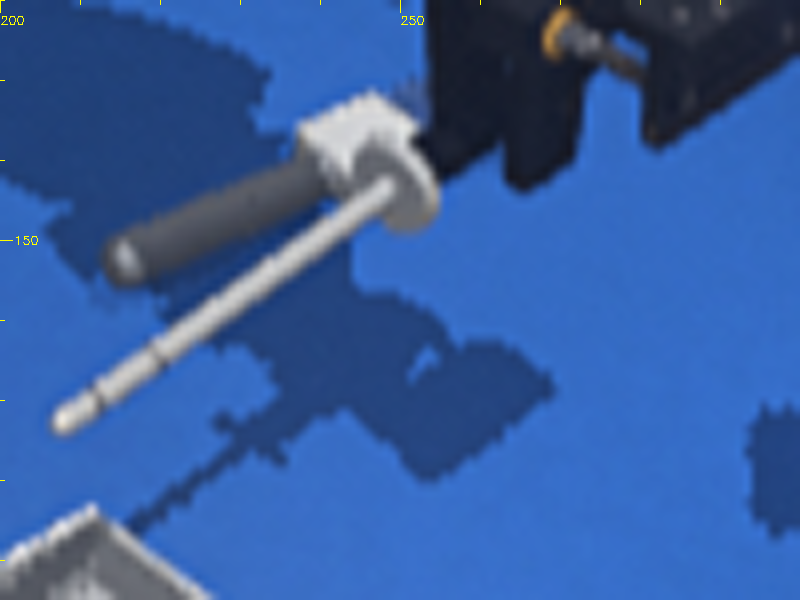

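View pics/si_t.png

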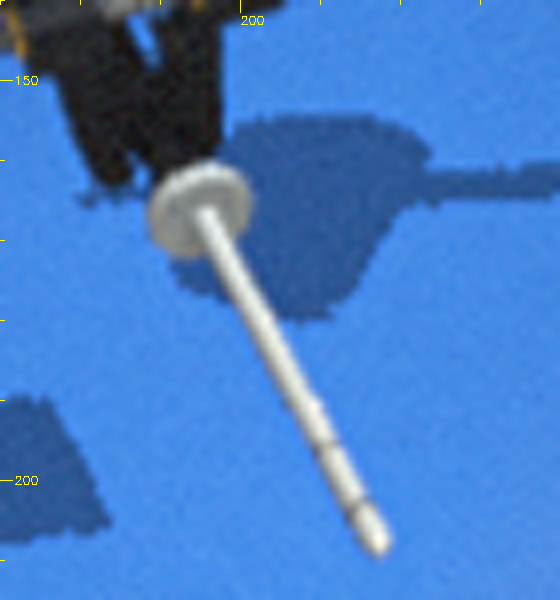

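View pics/side22.png

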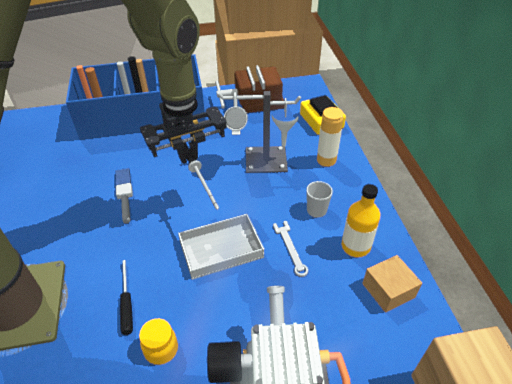

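```bash
python3 - <<'E'
from h import *
S=viewer.camera_params("scene");D=viewer.camera_params("side")
g=lambda x,y:(200+x/8,120+y/8); h=lambda x,y:(170+x/8,140+y/8)
t,e=tri([(S,g(60,423)),(D,h(378,546))]);c,e2=tri([(S,g(393,184)),(D,h(203,213))]);d=t-c
print(t,e,c,e2,np.linalg.norm(d),np.degrees(np.arcsin(d[2]/np.linalg.norm(d))))
yaw=np.radians(9.3);o=np.array([.480,.068]);R=np.array([[np.cos(yaw),np.sin(yaw)],[-np.sin(yaw),np.cos(yaw)]]);print(R@(t[:2]-o))
r.finish_job()
E
```

```text
[0.47925702 0.0493276  0.1703656 ] [0.0, 0.0] [0.44626638 0.18418022 0.17746348] [0.2, 0.2] 0.13901075772997265 -2.9267914083491147
[-0.00375074 -0.0183069 ]
the job is handed in; nothing more can be done
```

I did the whole job in order and handed it in at about 25.5 s of the 61 s allowed. No verdict came back.

**Measure:** I gripped it by the body, threaded its handle over the free hook and let go. The last pictures show it hanging there, still and clear of the gripper.

**Dipstick:** I picked it up from the tray and tilted it about 40° in a light grip, using the tray rim, then tightened the grip. I pushed it down the guide tube until the collar sat flush on the rim. The push force reached about 11 N, against the 45 N limit. I then drew it right out and levelled it again across the tray rims.

**Last checks, by triangulation just before handing in:**

| Check | Measured | Required |
|---|---|---|
| Tilt of the stick (tip low) | about 2.9° | within about 8° |
| Tip position from tray centre | about (-4, -18) mm | within ±95 mm, ±65 mm |
| Height above the bench, tip and grip | 170 mm or more | above 115 mm |
| Pixels changed over a few frames, per camera | 1 | none expected if still |

- **Shift before handing in:** I moved the gripper about 25 mm away from the hanging measure, because its end had come within an estimated 10–20 mm.
- **Bystanders:** they look untouched in the pictures, but I did not measure them one by one.
- **Disagreements:** the measured distance from grip to tip differed by about 4 mm (191 against 195 mm). The tilt readings before insertion ranged from about 40° to 42°. Neither stopped the stick seating.

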